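# Discharge the reforming rig and pack the kit tray

## Robot

A 7-joint arm with a two-finger parallel gripper is mounted at the origin on the work surface. World frame = base frame: x ahead of the robot, y to its left, z up, the work surface at z = 0. Lengths are in m, angles in rad, forces in N, time in s.
With the tool pointing down it reaches from about 0.425 to 0.875 m from the base axis. Payload 8.4 kg.
Tool frame: the origin (TCP) lies on the centre line of the jaws, within the pads' length; the fingertips stand 8 mm ahead of it and the grasp point (between the pads) lies 11 mm behind it; z points along the fingers, y is the direction in which the jaws open and shut (so a half turn about z gives the same grasp; the last joint's range is limited). The gripper opens to 87 mm and grips with 3 to 60 N. Pads are 19 mm wide; open, the fingers measure 117 mm over their backs; the gripper's body (75 mm by 190 mm) begins 51 mm behind the grasp point.
Start: joints at [1.08, 0.333, 0.04, 1.465, -0.013, 1.343, -0.059], TCP at [0.248, -0.601, 0.199] pointing down, gripper open.
Joint ranges: [-2.58, 2.58], [-0.38, 2.09], [-1.3, 1.39], [0.25, 2.4], [-1.5, 4.64], [0.08, 2.09], [-2.65, 2.65]. Speed limits (rad/s): [2.22, 2.22, 2.79, 2.79, 3.14, 3.14, 3.14].

## Interface

Orientations are given as a unit quaternion [w, x, y, z].
In Python, from rig import bot gives the robot as it stands.
- The arm moves only by the tool move_arm, never from a script. Its argument "motion" is a list of rows, each a list of 2 entries, a list of its own where there are three numbers: the shift along the tool's x, y, z in cm, then the turn about the tool's z in degrees. A call has 1 to 10 rows; each row shifts and turns the commanded pose from where the row before left it, along the tool's axes as they then stand; what a row does not reach is not made up. A row lasts 1/8 s, in which the tool goes at most 62.5 mm and 10.7 degrees, less where a joint would pass 70% of its speed; a pose out of reach is approached as far as the arm can. A call is refused whole if a number of a shift passes 6.25 or a number of a turn 10.7, either way. A call with a gripper value outside its range is refused whole. "gripper" is the finger opening in cm, from 0 to 8.7, set as the call begins (left out, the last holds). The fingers move at their own pace and stop on an object; "squeeze" is the grip in N (left out, the last holds). Time passes only in rows, so rows that do not move let the fingers close. It gives the time, the measured TCP pose, the force and the opening at its end, in the units of the state.
- bot.get_obs(): the state, without advancing time (a new reading comes with each control period).
- bot.read_camera(name): name is "side" or "top" or "wrist"; returns a dict with "image" (400x640x3 uint8, red, green, blue), "depth" (400x640 float32, m along the optical axis (not along the pixel's ray), 0 where there is no reading), "fx", "fy", "cx", "cy" (pixels), "k1" (the pictures are not rectified: a ray, as slopes to the right and down, at radius r is drawn at 1 + k1 r^2 times it, then the intrinsics apply), "eye" and "attitude" of the camera in the world; the wrist camera has in their place "T_tool_cam" (4x4, takes a point from camera to tool coordinates, whose origin is the TCP and whose axes are the flange's). Camera axes: x right, y down, z forward; pixel columns grow to the right and rows downward; lengths in m; the calibration is good to about 2 mm. A picture is of the moment at which its call begins: read the wrist's pose just before it.
- bot.job_done(): hands the job in, once; it reports no verdict.
The state is a dict: "time_s": time; "joints": joint angles; "dq": joint speeds; "joint_efforts": joint torques, N m; "eef_pos": TCP position; "ee_rot": TCP orientation; "contact_force": force on the tool from outside, world axes, zero at the start; "wrist_torque": the same for the moment, N m; "finger_gap": opening from 0.0 (shut) to 1.0 (fully open).
Only numpy, scipy, OpenCV 4.12 (cv2) and the standard library are available. Lean on these libraries where they do the work, as an engineer would, in place of code of your own. Each camera call takes 0.05 s, during which the arm holds its last target.

## Task

The capacitors lying on the reforming rig are done: before any of them leaves its cradle, throw the rig's lever fully over from charge (red mark) to discharge (green mark), and leave it there. Then pack the blue kit tray: lay every capacitor lengthwise in the middle of a white groove of its own without letting one drop or roll onto the bench, the rig's baseboard or the tray floor, and stack all the loose aluminium plates flat in one neat pile, edges flush, centred in the painted outline in the tray's bare bay; leave the other things on the bench where they are.

Things in the scene. Friction and masses are not known exactly. Their poses are not given: they have to be found in the camera images.
- rig: capacitor reforming rig, fixed: grey baseboard 150 (x) x 290 (y) x 10 mm with two rows of two grey cradles and, at its +y end, a grey switch box 124 x 78 mm, 58 mm tall. Origin: middle of its underside, on the bench; z up. Rig and tray may swap sides and are slightly turned. A black contact bar, 6 mm thick, 56 mm tall, stands along x at rig y = -50 mm; the capacitors are not fastened to it
- cradle0 (a point): middle of the rig cradle at rig x = -38, y = -100 mm, 48 mm above the bench: the axis height of a seated capacitor, its underside then 20 mm above the baseboard. All four cradles are alike (x = -38 or 38, y = -100 or 0 mm): a pair of 9 mm thick 90 degree V saddles 25 mm either side of the middle, 41 mm free between them for fingers, the groove along rig y
- lever (a joint): the rig's charge/discharge changeover lever, standing on top of the switch box: 0 = leaning 0.5 rad towards rig -x (red mark, charge), 1.0 = leaning 0.5 rad towards rig +x (green mark, discharge), its stop. It starts at 0 to 0.2 and stays wherever it is left; about 1 to 2 N at the grip moves it
- lever_tip (a point): the very top of the lever's red grip (grip 14 mm thick, 32 mm long on a steel stem); moves with the lever, 64 mm from the pivot
- lever_pivot (a point): the lever's pivot, on the switch box, 60 mm above the bench; the hinge axis is rig y
- tray: blue kit tray, fixed: flat board 158 (x) x 298 (y) mm without a rim, its floor 6 mm above the bench. Origin: middle of its underside; z up. On it four white V-saddle grooves shaped like the rig's cradles (along tray y, 41 mm free between the saddles) and, at its +y end, a bare bay with a white painted outline for the plates
- pile (a point): middle of the painted outline in the tray's bare bay, on the tray floor (6 mm above the bench); at tray x = 0, y = 97 mm; the outline is 58 (tray x) x 78 (tray y) mm, so the plates' long edges run along tray y
- groove0 (a point): tray groove at tray x = -38, y = -100 mm: the point where the middle of a seated capacitor lies, 48 mm above the bench
- groove1 (a point): tray groove at tray x = 38, y = -100 mm: the point where the middle of a seated capacitor lies, 48 mm above the bench
- groove2 (a point): tray groove at tray x = -38, y = -10 mm: the point where the middle of a seated capacitor lies, 48 mm above the bench
- groove3 (a point): tray groove at tray x = 38, y = -10 mm: the point where the middle of a seated capacitor lies, 48 mm above the bench
- cap0: blue can capacitor, 36 mm diameter x 70 mm long, about 110 g, with two 6 mm aluminium screw terminals and a white band at one end; lies in the rig cradle at rig x = -38, y = -100 mm (within 3 mm). Origin: middle of the can; its y is the can's axis. May be absent (3 or 4 are there)
- cap1: blue can capacitor, 36 mm diameter x 70 mm long, about 110 g, with two 6 mm aluminium screw terminals and a white band at one end; lies in the rig cradle at rig x = 38, y = -100 mm (within 3 mm). Origin: middle of the can; its y is the can's axis. May be absent (3 or 4 are there)
- cap2: blue can capacitor, 36 mm diameter x 70 mm long, about 110 g, with two 6 mm aluminium screw terminals and a white band at one end; lies in the rig cradle at rig x = -38, y = 0 mm (within 3 mm). Origin: middle of the can; its y is the can's axis. May be absent (3 or 4 are there)
- cap3: blue can capacitor, 36 mm diameter x 70 mm long, about 110 g, with two 6 mm aluminium screw terminals and a white band at one end; lies in the rig cradle at rig x = 38, y = 0 mm (within 3 mm). Origin: middle of the can; its y is the can's axis. May be absent (3 or 4 are there)
- plate0: aluminium heat-spreader plate 50 (x) x 70 (y) x 10 (z) mm with six small holes, about 95 g, lying flat on the bench beyond the rig and tray. Origin: middle of its underside. May be absent (3 or 4 are there)
- plate1: aluminium heat-spreader plate 50 (x) x 70 (y) x 10 (z) mm with six small holes, about 95 g, lying flat on the bench beyond the rig and tray. Origin: middle of its underside. May be absent (3 or 4 are there)
- plate2: aluminium heat-spreader plate 50 (x) x 70 (y) x 10 (z) mm with six small holes, about 95 g, lying flat on the bench beyond the rig and tray. Origin: middle of its underside. May be absent (3 or 4 are there)
- plate3: aluminium heat-spreader plate 50 (x) x 70 (y) x 10 (z) mm with six small holes, about 95 g, lying flat on the bench beyond the rig and tray. Origin: middle of its underside. May be absent (3 or 4 are there)
- screwdriver: screwdriver 150 mm long, lying between rig and tray; origin at its underside; a bystander, to be left alone
- reel: reel of solder with green flanges, 54 mm diameter, 38 mm tall; origin at its underside; a bystander, to be left alone
- jar: amber jar with black cap, 52 mm diameter, 60 mm tall; origin at its underside; a bystander, to be left alone
Things that resemble listed ones, but are neither listed nor needed, are in the scene too. What is shaped like the plate3 but brown, turquoise or yellow is not meant.

How it is judged:
By the outcome, as a careful person would: the job done as asked, in the order asked, and still so for the second after the job is handed in, with the robot touching nothing.
Of cap0, cap1, cap2, cap3 only 3 to 4 are there at a start; the rules pass over those that are not, and their reading is None.
Of plate0, plate1, plate2, plate3 only 3 to 4 are there at a start; the rules pass over those that are not, and their reading is None.
At some moment in a run one of plate0, plate1, plate2, plate3 may be knocked a few centimetres aside while the robot is not near it.
It also fails if it takes over 210 s, if anything falls off the work surface, if the arm or the gripper's body presses on something with over 40 N, if the wrist force passes 120 N, or if a joint passes its speed limit or range.

## Working session

There is one attempt and no reset: what is moved stays moved. The work goes in short steps, Python scripts to look and compute and a tool call to move; the robot and the scene stay as the last step left them, time stands still between calls to the robot, and variables do not carry over. Pictures are saved under pics/ and viewed, and the job is handed in when it is done.

Besides the shell and the picture viewer there is one more tool, called after "Request:" in YAML: its name, and indented under it one key for each argument. move_arm: Moves the arm, as the interface text tells. Its arguments: {"type":"object","properties":{"motion":{"type":"array","items":{"type":"array"}},"gripper":{"type":"number"},"squeeze":{"type":"number"}},"required":["motion"]}

```bash
ls; mkdir -p pics; python3 - <<'E'
from rig import bot
import cv2
o=bot.get_obs(); print(o)
for n in ["side","top","wrist"]:
    c=bot.read_camera(n); cv2.imwrite(f"pics/{n}0.png",c["image"][:,:,::-1])
    print(n,{k:v for k,v in c.items() if k not in("image","depth")})
E
```

```text
pics
{'time_s': 0.0, 'joints': array([ 1.07979729,  0.33393572,  0.03987015,  1.46627368, -0.01337072,
        1.34326883, -0.05848299]), 'dq': array([ 0.00106251,  0.00136963,  0.00020875, -0.00123199,  0.0001651 ,
        0.00123058, -0.00026945]), 'joint_efforts': array([ 1.34946117e-04, -6.56356215e+01,  1.33561984e+00, -4.03808999e+01,
       -5.96011570e-02,  4.45196929e-02,  1.79180834e-04]), 'eef_pos': array([ 0.2479758 , -0.60030058,  0.19834203]), 'ee_rot': array([-7.78218862e-04,  9.80871699e-01,  1.94653678e-01, -2.24934494e-04]), 'contact_force': array([-0.22043121, -0.15040897,  0.02274035]), 'wrist_torque': array([-0.03509147, -0.01077958,  0.059502  ]), 'finger_gap': 0.9982786501718558}
side {'fx': 422.29862115013725, 'fy': 422.29862115013725, 'cx': 320.0952949875336, 'cy': 199.07954724274657, 'k1': -0.09920793692395465, 'eye': array([0.30622933, 0.58752367, 0.82939203]), 'attitude': array([ 0.07597361, -0.19350456,  0.90385858, -0.37393003])}
top {'fx': 414.44155417961605, 'fy': 414.44155417961605, 'cx': 323.8151897422725, 'cy': 201.49837839505835, 'k1': -0.09348201613334614, 'eye': array([ 0.46404278, -0.05407153,  1.16447137]), 'attitude': array([ 0.04776034, -0.70204973,  0.70820984, -0.05730573])}
wrist {'fx': 321.97664868926387, 'fy': 321.97664868926387, 'cx': 320.49688714863294, 'cy': 206.53656456817038, 'k1': -0.04353190725476861, 'T_tool_cam': array([[-1.59618833e-04, -9.65859284e-01, -2.59067209e-01,
         7.08940166e-02],
       [ 9.99999875e-01, -3.15566227e-05, -4.98478973e-04,
         8.09781493e-04],
       [ 4.73285258e-04, -2.59067256e-01,  9.65859168e-01,
        -1.86588468e-01],
       [ 0.00000000e+00,  0.00000000e+00,  0.00000000e+00,
         1.00000000e+00]])}
```

View pics/top0.png

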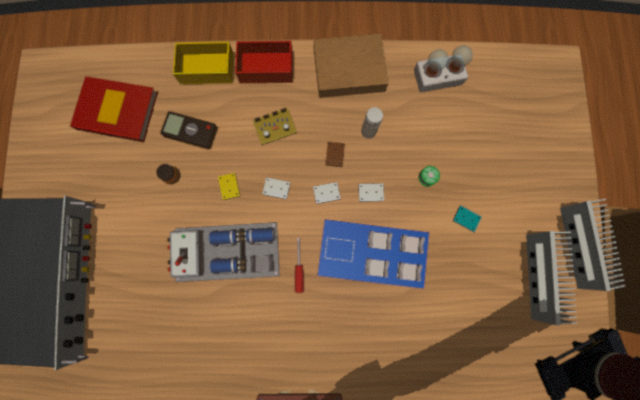

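View pics/side0.png

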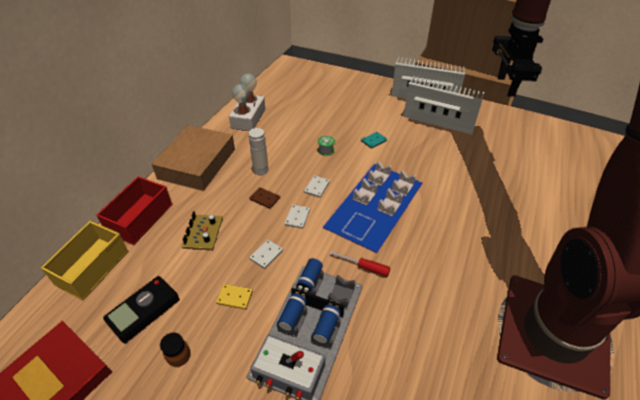

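View pics/wrist0.png

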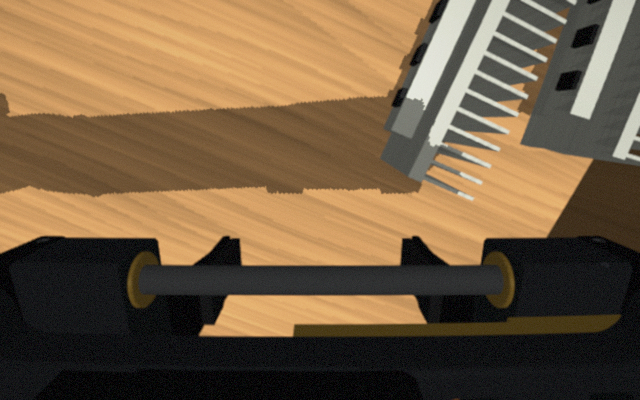

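```bash
cat > h.py <<'E'
import numpy as np, cv2
from scipy.spatial.transform import Rotation as R
from rig import bot
def q2R(q): return R.from_quat([q[1],q[2],q[3],q[0]]).as_matrix()
def cam(name):
    o=bot.get_obs(); c=bot.read_camera(name); c["obs"]=o
    if name=="wrist":
        T=np.eye(4); T[:3,:3]=q2R(o["ee_rot"]); T[:3,3]=o["eef_pos"]; T=T@c["T_tool_cam"]
        c["Rw"]=T[:3,:3]; c["t"]=T[:3,3]
    else:
        c["Rw"]=q2R(c["attitude"]); c["t"]=np.array(c["eye"])
    return c
def rays(c,uv):
    uv=np.asarray(uv,float).reshape(-1,2)
    K=np.array([[c["fx"],0,c["cx"]],[0,c["fy"],c["cy"]],[0,0,1]])
    p=cv2.undistortPoints(uv[:,None,:],K,np.array([c["k1"],0,0,0,0.]))[:,0]
    return np.c_[p,np.ones(len(p))]
def atz(c,uv,z):
    d=rays(c,uv)@c["Rw"].T; return c["t"]+d*((z-c["t"][2])/d[:,2])[:,None]
def dep(c,uv):
    uv=np.asarray(uv,float).reshape(-1,2); r=rays(c,uv)
    D=np.array([c["depth"][int(round(v)),int(round(u))] for u,v in uv])
    return c["t"]+(r*D[:,None])@c["Rw"].T
def cloud(c):
    vv,uu=np.mgrid[0:400,0:640]; uv=np.c_[uu.ravel(),vv.ravel()]
    P=c["t"]+(rays(c,uv)*c["depth"].reshape(-1,1))@c["Rw"].T
    return P.reshape(400,640,3)
def proj(c,P):
    p=(np.asarray(P,float).reshape(-1,3)-c["t"])@c["Rw"]; s=p[:,:2]/p[:,2:]
    s=s*(1+c["k1"]*(s**2).sum(1))[:,None]
    return s*[c["fx"],c["fy"]]+[c["cx"],c["cy"]]
def crop(c,box,k,fn):
    u0,v0,u1,v1=box; im=c["image"][v0:v1,u0:u1,::-1]
    im=cv2.resize(im,None,fx=k,fy=k,interpolation=cv2.INTER_CUBIC); cv2.imwrite(fn,im)
def save(c,fn): cv2.imwrite(fn,c["image"][:,:,::-1])
def fit(local,world):
    """2D rigid fit -> origin, yaw, rms"""
    l=np.asarray(local)[:,:2]; w=np.asarray(world)[:,:2]
    a=l-l.mean(0); b=w-w.mean(0)
    th=np.arctan2((a[:,0]*b[:,1]-a[:,1]*b[:,0]).sum(),(a*b).sum())
    M=np.array([[np.cos(th),-np.sin(th)],[np.sin(th),np.cos(th)]])
    t=w.mean(0)-M@l.mean(0); res=w-(l@M.T+t)
    return t,th,np.abs(res).max(),res
E
python3 - <<'E'
from h import *
c=cam("top")
crop(c,(160,215,290,290),6,"pics/rigc.png")
crop(c,(310,215,440,295),6,"pics/trayc.png")
crop(c,(210,130,390,210),4,"pics/plc.png")
P=cloud(c)
for uv in [(100,300),(300,330),(250,210),(420,210)]: print(uv,dep(c,[uv])[0].round(4))
E
```

```text
(100, 300) [ 3.625e-01  5.633e-01 -3.000e-04]
(300, 330) [ 0.283  -0.002  -0.0017]
(250, 210) [ 6.157e-01  1.388e-01 -2.000e-04]
(420, 210) [ 6.118e-01 -3.452e-01 -1.000e-04]
```

View pics/rigc.png

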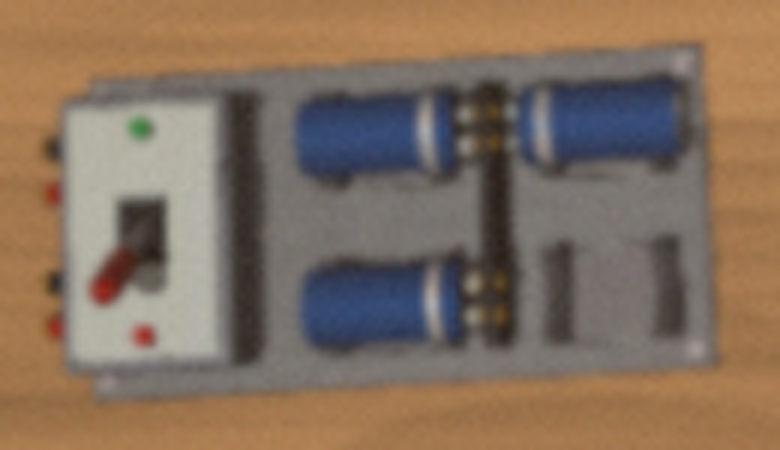

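View pics/trayc.png

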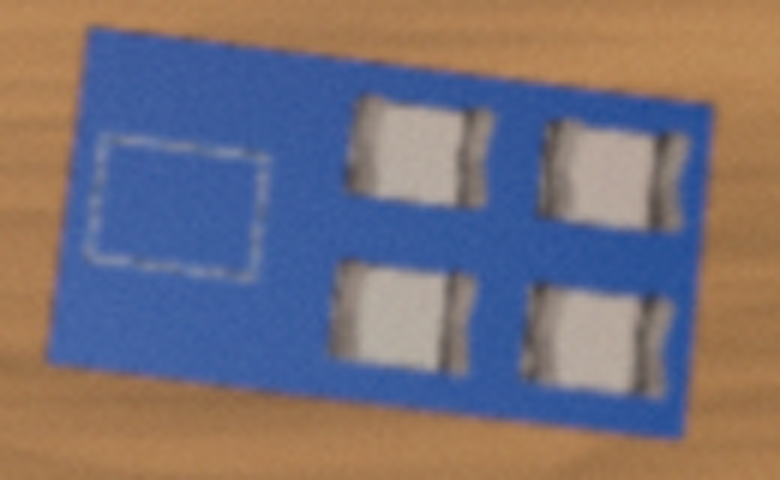

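View pics/plc.png

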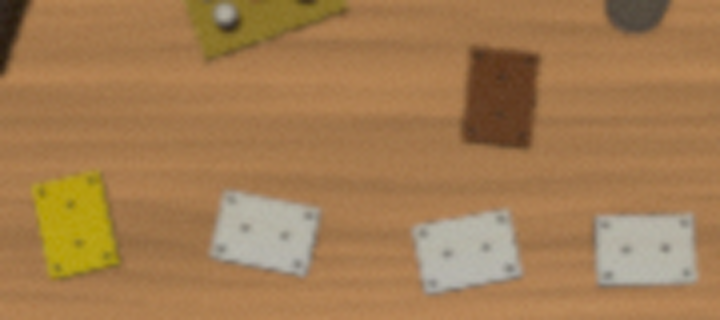

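```bash
cat > loc.py <<'E'
from h import *
c=cam("top")
def cr(pts,k,o): return (np.array(pts)+.5)/k-.5+np.array(o)
rg=atz(c,cr([(700,45),(716,365),(97,400),(93,80)],6,(160,215)),.010)
print("rig",fit(np.array([(75,-145),(-75,-145),(-75,145),(75,145)])/1e3,rg))
tr=atz(c,cr([(90,27),(714,103),(685,438),(47,364)],6,(310,215)),.006)
print("tray",fit(np.array([(79,149),(79,-149),(-79,-149),(-79,149)])/1e3,tr))
pl=[[(225,190),(320,208),(307,276),(211,258)],[(413,228),(508,209),(522,275),(427,293)],[(595,214),(693,213),(696,285),(597,286)]]
for q in pl:
    w=atz(c,cr(q,4,(210,130)),.010)
    print("plate",fit(np.array([(25,35),(25,-35),(-25,-35),(-25,35)])/1e3,w))
print("tip",dep(c,cr([(105,290)],6,(160,215))))
print("pile outline",atz(c,cr([(100,133),(268,155),(252,280),(88,262)],6,(310,215)),.006).mean(0))
E
python3 loc.py
```

```text
rig (array([0.49852372, 0.2020218 ]), np.float64(0.052277664216206714), np.float64(0.0021756136332847786), array([[-0.00120416,  0.00188554],
       [ 0.00111495,  0.00166427],
       [ 0.00086183, -0.0013742 ],
       [-0.00077262, -0.00217561]]))
tray (array([ 0.49052103, -0.20862077]), np.float64(-0.13022457573046453), np.float64(0.0011329599309756744), array([[-0.00061312, -0.00113296],
       [-0.00061366,  0.00101652],
       [ 0.00095022,  0.00043145],
       [ 0.00027656, -0.000315  ]]))
plate (array([0.67708818, 0.06428939]), np.float64(-0.1928385264245506), np.float64(0.0007513756148612924), array([[-2.96586813e-05, -3.37953374e-04],
       [-2.02832680e-04,  7.51375615e-04],
       [ 1.23548926e-04,  1.88839728e-04],
       [ 1.08942436e-04, -6.02261969e-04]]))
plate (array([ 0.66287694, -0.07841282]), np.float64(0.19068818427242507), np.float64(0.001506059061249454), array([[-0.00100513, -0.00066526],
       [-0.00104969,  0.00058091],
       [ 0.00054876,  0.00085853],
       [ 0.00150606, -0.00077418]]))
plate (array([ 0.66323225, -0.20443391]), np.float64(0.00466703164354128), np.float64(0.0009697049331488516), array([[ 9.11020920e-04,  6.35738413e-05],
       [ 8.73316736e-04,  8.03881666e-05],
       [-9.69704933e-04, -1.86130833e-04],
       [-8.14632723e-04,  4.21688248e-05]]))
tip [[0.46706287 0.30252244 0.11802757]]
pile outline [ 0.50312192 -0.11183072  0.006     ]
```

```bash
cat > plan.py <<'E'
from h import *
def psi_of(q):
    x=q2R(q)[:,0]; return np.arctan2(x[1],x[0])
def rows(p,psi,tp,tpsi,vmax=5.5,wmax=10.):
    """rows of (dx,dy,dz cm),turn deg from pose (p,psi) to (tp,tpsi); constant speed"""
    p=np.array(p,float); tp=np.array(tp,float)
    d=tp-p; dps=(tpsi-psi+np.pi)%(2*np.pi)-np.pi
    n=max(1,int(np.ceil(np.linalg.norm(d)*100/vmax)),int(np.ceil(abs(np.degrees(dps))/wmax)))
    out=[]
    for i in range(n):
        st=(tp-p)/(n-i)
        c,s=np.cos(psi),np.sin(psi)
        t=np.round(100*np.array([c*st[0]+s*st[1], s*st[0]-c*st[1], -st[2]]),1 if n-i>1 else 2)
        tu=round(-np.degrees(tpsi-psi)/(n-i),1)
        out.append([t.tolist(),tu])
        p=p+np.array([c*t[0]+s*t[1], s*t[0]-c*t[1], -t[2]])/100
        psi=psi-np.radians(tu)
    return out,p,psi
def plan(targets,start=None,**k):
    o=bot.get_obs()
    p,psi=(o["eef_pos"],psi_of(o["ee_rot"])) if start is None else start
    for t in targets:
        v=t[2] if len(t)>2 else 5.5
        r,p,psi=rows(p,psi,t[0],t[1],vmax=v)
        print(len(r),str(r).replace(" ",""),"->",p.round(4),round(psi,4))
E
python3 - <<'E'
from plan import *
c=cam("top");P=cloud(c)
print("max z by cell, x rows .2-.9, y cols -.9...6")
for x in np.arange(.3,.9,.1):
    print(round(x,1),[round(float(np.max(P[...,2][(abs(P[...,0]-x)<.05)&(abs(P[...,1]-y)<.05)],initial=0)),2) for y in np.arange(-.8,.5,.1)])
o=bot.get_obs()
print(psi_of(o["ee_rot"]))
plan([((.25,-.5,.3),.392),((.46,-.3,.3),1.0),((.46,-.05,.34),1.62),((.49,.19,.34),1.623)])
E
```

```text
max z by cell, x rows .2-.9, y cols -.9...6
0.3 [0.01, 0.34, 0.53, 0.59, 0.01, 0.01, 0.01, 0.01, 0.01, 0.01, 0.01, 0.01, 0.01]
0.4 [0.13, 0.14, 0.12, 0.01, 0.01, 0.04, 0.04, 0.01, 0.03, 0.06, 0.07, 0.07, 0.05]
0.5 [0.14, 0.14, 0.09, 0.01, 0.01, 0.04, 0.04, 1.16, 0.03, 0.07, 0.07, 0.12, 0.05]
0.6 [0.13, 0.09, 0.01, 0.02, 0.01, 0.01, 0.04, 0.02, 0.01, 0.07, 0.07, 0.06, 0.01]
0.7 [0.01, 0.01, 0.01, 0.01, 0.04, 0.04, 0.02, 0.02, 0.02, 0.02, 0.02, 0.06, 0.07]
0.8 [0.01, 0.01, 0.01, 0.01, 0.01, 0.01, 0.14, 0.02, 0.04, 0.04, 0.04, 0.05, 0.04]
0.9 [0.01, 0.01, 0.01, 0.01, 0.01, 0.01, 0.15, 0.06, 0.04, 0.03, 0.04, 0.04, 0.04]
0.3917172896004785
3 [[[1.3,-3.1,-3.4],np.float64(-0.0)],[[1.4,-3.1,-3.4],np.float64(-0.0)],[[1.32,-3.03,-3.3],np.float64(-0.0)]] -> [ 0.25 -0.5   0.3 ] 0.3917
6 [[[4.5,-1.7,-0.0],np.float64(-5.8)],[[4.7,-1.3,-0.0],np.float64(-5.8)],[[4.8,-0.8,-0.0],np.float64(-5.8)],[[4.8,-0.3,-0.0],np.float64(-5.8)],[[4.8,0.1,-0.0],np.float64(-5.8)],[[4.78,0.68,-0.0],np.float64(-5.9)]] -> [ 0.46 -0.3   0.3 ] 1.0008
5 [[[4.2,-2.7,-0.8],np.float64(-7.1)],[[4.5,-2.2,-0.8],np.float64(-7.1)],[[4.7,-1.6,-0.8],np.float64(-7.1)],[[4.9,-0.9,-0.8],np.float64(-7.1)],[[5.04,-0.38,-0.8],np.float64(-7.1)]] -> [ 0.46 -0.05  0.34] 1.6204
5 [[[4.8,0.8,-0.0],np.float64(-0.0)],[[4.8,0.8,-0.0],np.float64(-0.0)],[[4.7,0.9,-0.0],np.float64(-0.0)],[[4.8,0.8,-0.0],np.float64(-0.1)],[[4.72,0.9,-0.0],np.float64(-0.0)]] -> [0.49 0.19 0.34] 1.6222
```

Request:
move_arm:
  motion:
    - [[1.3,-3.1,-2.0],0]
    - [[1.4,-3.1,-2.0],0]
    - [[1.3,-3.0,-2.0],0]
    - [[4.5,-1.7,0],-5.8]
    - [[4.7,-1.3,0],-5.8]
    - [[4.8,-0.8,0],-5.8]
    - [[4.8,-0.3,0],-5.8]
    - [[4.8,0.1,0],-5.8]
    - [[4.8,0.7,0],-5.9]

```text
time_s: 1.42
eef_pos: [0.4611, -0.2993, 0.2594]
ee_rot: [0.0, 0.877, 0.481, 0.0]
contact_force: [-0.1, -1.0, -0.2]
finger_gap: 0.998
```

Request:
move_arm:
  motion:
    - [[4.2,-2.7,0],-7.1]
    - [[4.5,-2.2,0],-7.1]
    - [[0,0,0],-7.1]
    - [[0,0,0],-7.1]
    - [[0,0,0],-7.1]
    - [[0,0,0],0]

```text
time_s: 2.17
eef_pos: [0.4597, -0.2004, 0.2593]
ee_rot: [0.0, 0.69, 0.724, 0.0]
contact_force: [-0.4, -0.1, 0.1]
finger_gap: 1.0
```

```bash
python3 - <<'E'
from plan import *
c=cam("wrist"); print(c["obs"]["eef_pos"],psi_of(c["obs"]["ee_rot"]),c["obs"]["joints"].round(2)); save(c,"pics/w1.png")
np.save("/tmp/w1.npy",c,allow_pickle=True)
plan([((.49,.17,.26),1.623)])
E
```

```text
[ 0.45970276 -0.20043579  0.25930261] 1.6197052332996513 [ 0.67  0.02 -0.35  1.71  0.01  1.41  0.37]
7 [[[5.3,0.7,-0.0],np.float64(-0.0)],[[5.3,0.7,-0.0],np.float64(-0.1)],[[5.3,0.7,-0.0],np.float64(-0.0)],[[5.2,0.7,-0.0],np.float64(-0.1)],[[5.3,0.7,-0.0],np.float64(-0.0)],[[5.2,0.7,-0.0],np.float64(-0.1)],[[5.25,0.65,-0.07],np.float64(-0.0)]] -> [0.4901 0.17   0.26  ] 1.623
```

View pics/w1.png

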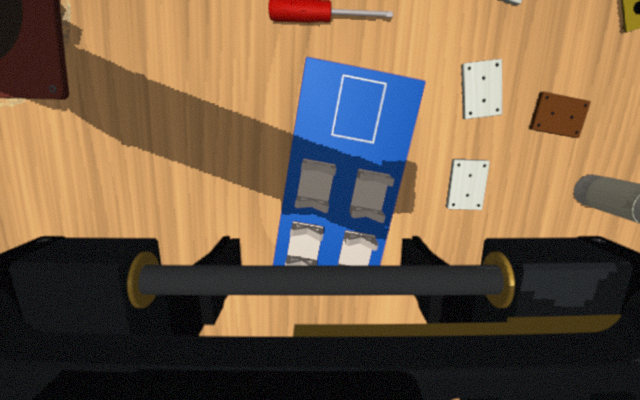

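Request:
move_arm:
  motion:
    - [[5.3,0.7,0],0]
    - [[5.3,0.7,0],0]
    - [[5.2,0.7,0],-0.2]
    - [[5.2,0.4,0],0]
    - [[0,0,0],0]

```text
time_s: 2.85
eef_pos: [0.474, 0.015, 0.2597]
ee_rot: [0.0, 0.687, 0.727, 0.001]
contact_force: [0.3, -1.1, 0.0]
finger_gap: 1.002
```

```bash
python3 - <<'E'
from plan import *
c=np.load("/tmp/w1.npy",allow_pickle=True).item()
crop(c,(270,45,440,225),4,"pics/w1t.png")
crop(c,(440,45,520,225),4,"pics/w1p.png")
c=cam("wrist"); print(c["obs"]["eef_pos"],psi_of(c["obs"]["ee_rot"]),c["obs"]["joints"].round(2)); save(c,"pics/w2.png")
np.save("/tmp/w2.npy",c,allow_pickle=True)
E
```

```text
[0.47403265 0.01502517 0.25970429] 1.6281553011898835 [ 0.47 -0.03 -0.57  1.75 -0.02  1.41 -0.04]
```

View pics/w1t.png

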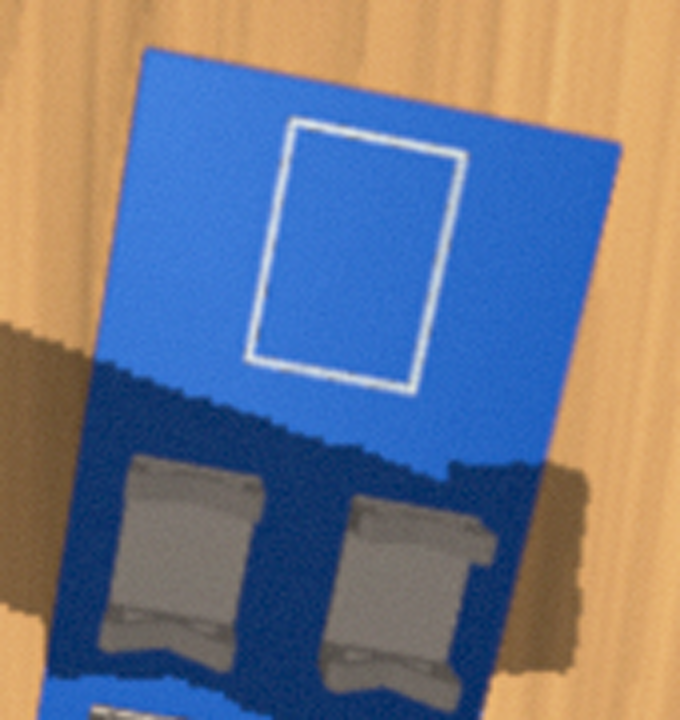

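View pics/w2.png

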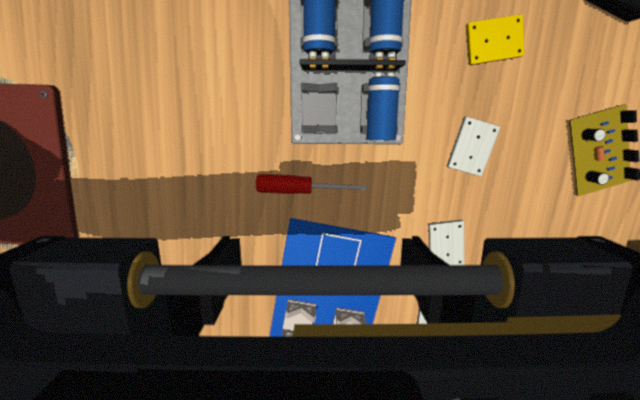

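Request:
move_arm:
  motion:
    - [[4.5,0.6,0],0.2]
    - [[4.5,0.6,0],0.1]
    - [[3.0,0.5,0],0]
    - [[0,0,0],0]

```text
time_s: 3.4
eef_pos: [0.4851, 0.1323, 0.2591]
ee_rot: [-0.0, 0.69, 0.724, 0.0]
contact_force: [0.0, 0.0, -0.3]
finger_gap: 1.0
```

```bash
python3 - <<'E'
from plan import *
c=np.load("/tmp/w1.npy",allow_pickle=True).item()
px=(np.array([(147,47),(622,147),(291,117),(468,153),(414,395),(246,360)])+.5)/4-.5+[270,45]
w=atz(c,px,.006); l=np.array([(-79,149),(79,149),(-29,136),(29,136),(29,58),(-29,58)])/1e3
print("tray",fit(l,w)); print(w[2:].mean(0))
crop(c,(440,45,520,225),4,"pics/w1p.png")
c=cam("wrist"); print(c["obs"]["eef_pos"],psi_of(c["obs"]["ee_rot"]),c["obs"]["joints"].round(2)); save(c,"pics/w3.png")
np.save("/tmp/w3.npy",c,allow_pickle=True)
crop(c,(270,0,430,240),3,"pics/w3r.png")
E
```

```text
tray (array([ 0.49194911, -0.20992193]), np.float64(-0.13815416330604136), np.float64(0.0013113591858411322), array([[ 0.00061161, -0.00056607],
       [-0.00131136, -0.00076349],
       [-0.00017567,  0.00045306],
       [ 0.00021578,  0.000519  ],
       [ 0.00019508, -0.00016529],
       [ 0.00046457,  0.00052279]]))
[ 0.50548241 -0.11351377  0.006     ]
[0.48511025 0.1322587  0.25914413] 1.6191936878448723 [ 0.33  0.05 -0.7   1.69  0.03  1.41 -0.32]
```

View pics/w3r.png

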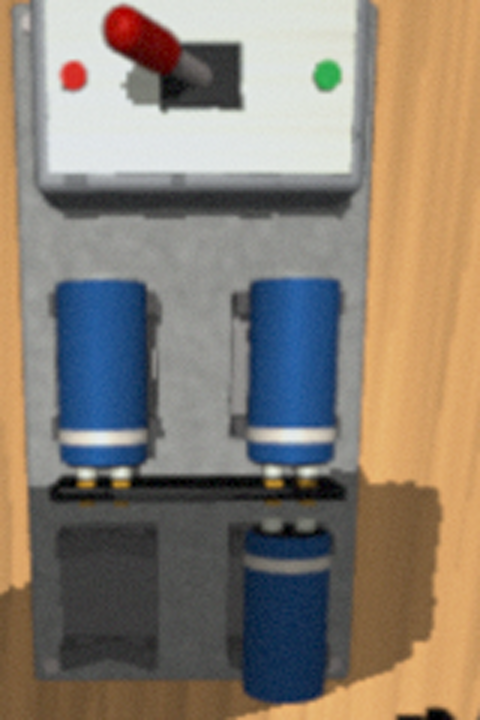

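View pics/w1p.png

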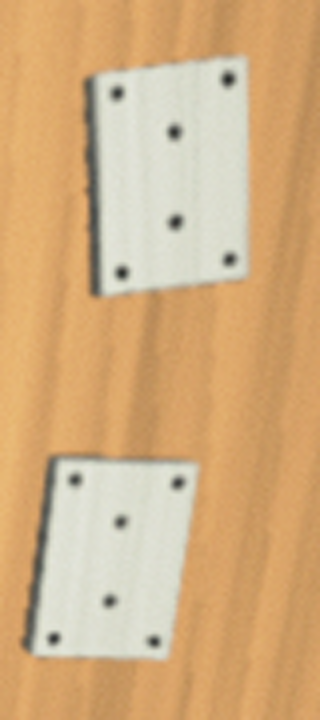

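```bash
cat > fitcap.py <<'E'
from plan import *
from scipy.optimize import least_squares
def fitcaps(c,zmin=.05,umax=(0,0,640,240)):
    P=cloud(c); im=c["image"].astype(int)
    m=(im[...,2]>1.5*im[...,0])&(im[...,2]>im[...,1]+15)&(P[...,2]>zmin)&(c["depth"]>0)
    m[umax[3]:]=False
    m=m.astype(np.uint8); n,lab,st,cen=cv2.connectedComponentsWithStats(m)
    for i in range(1,n):
        if st[i,4]<150: continue
        Q=P[lab==i]
        def f(q):
            nx=np.array([np.cos(q[1]),np.sin(q[1])]) # across axis
            d=(Q[:,:2]-Q[:,:2].mean(0))@nx-q[0]
            return np.hypot(d,Q[:,2]-q[2])-.018
        s=least_squares(f,[0,0,.048],loss="soft_l1",f_scale=.001)
        a=np.array([-np.sin(s.x[1]),np.cos(s.x[1])]); nx=np.array([np.cos(s.x[1]),np.sin(s.x[1])])
        ctr=Q[:,:2].mean(0)+s.x[0]*nx; t=(Q[:,:2]-ctr)@a
        print("px",cen[i].round(),"n",st[i,4],"ctr",ctr.round(4),"z",s.x[2].round(4),"yaw",s.x[1].round(4),"y-range",np.percentile(t,[0,2,98,100]).round(4),"rms",np.sqrt((s.fun**2).mean()).round(4))
        print("   axis ends", (ctr+a*t.min()).round(4),(ctr+a*t.max()).round(4))
E
python3 - <<'E'
from fitcap import *
c=np.load("/tmp/w3.npy",allow_pickle=True).item()
fitcaps(c)
cr=lambda p:(np.array(p)+.5)/3-.5+[270,0]
print("base corners",atz(c,cr([(37,680),(350,678)]),.010))
print("lever tip",dep(c,cr([(122,27)])), "marks",atz(c,cr([(73,75),(327,75)]),.058),"slot",atz(c,cr([(160,43),(242,43),(243,108),(162,108)]),.058).mean(0))
P=cloud(c);im=c["image"].astype(int)
m=(im[...,0]>2.2*im[...,1])&(im[...,0]>90)&(P[...,2]>.065); Q=P[m]; 
print(len(Q),Q[np.argmax(Q[:,2])],np.median(Q,0)); k=Q[:,2]>Q[:,2].max()-.004; print(Q[k].mean(0))
E
```

```text
px [304. 118.] n 1456 ctr [0.4615 0.2045] z 0.0488 yaw 0.0536 y-range [-0.0284 -0.0271  0.0259  0.0272] rms 0.0007
   axis ends [0.4631 0.1762] [0.4601 0.2316]
px [367. 117.] n 1417 ctr [0.5378 0.2088] z 0.0488 yaw 0.0507 y-range [-0.0279 -0.0267  0.0258  0.027 ] rms 0.0007
   axis ends [0.5392 0.181 ] [0.5364 0.2358]
px [304. 151.] n 176 ctr [0.4636 0.1662] z 0.0485 yaw 0.0208 y-range [-0.0043 -0.0041  0.0032  0.0039] rms 0.0009
   axis ends [0.4636 0.1619] [0.4635 0.1701]
px [367. 151.] n 182 ctr [0.5397 0.1707] z 0.0486 yaw 0.0586 y-range [-0.0041 -0.0037  0.0035  0.0036] rms 0.0007
   axis ends [0.54   0.1666] [0.5395 0.1743]
px [365. 182.] n 193 ctr [0.5417 0.1338] z 0.0485 yaw 0.023 y-range [-0.0046 -0.004   0.0038  0.0041] rms 0.0008
   axis ends [0.5418 0.1292] [0.5416 0.1379]
px [365. 211.] n 1138 ctr [0.5436 0.0965] z 0.0487 yaw 0.0551 y-range [-0.0281 -0.0261  0.0254  0.0265] rms 0.0006
   axis ends [0.5451 0.0684] [0.5421 0.1229]
base corners [[0.43417366 0.05407333 0.01      ]
 [0.58268889 0.06226661 0.01      ]]
lever tip [[0.46789849 0.30221842 0.11771743]] marks [[0.44801025 0.30357419 0.058     ]
 [0.54085197 0.30824577 0.058     ]] slot [0.49506576 0.30558271 0.058     ]
274 [0.48247908 0.20192739 0.44577819] [0.47300982 0.30192331 0.11584924]
[0.48247908 0.20192739 0.44577819]
```

```bash
python3 - <<'E'
from plan import *
plan([((.432,.303,.2),1.621),((.432,.303,.106),1.621)])
E
```

```text
4 [[[4.4,-1.1,1.5],np.float64(-0.1)],[[4.4,-1.1,1.5],np.float64(-0.0)],[[4.3,-1.1,1.5],np.float64(-0.1)],[[4.39,-1.18,1.4],np.float64(-0.0)]] -> [0.432 0.303 0.2  ] 1.6209
2 [[[-0.0,-0.0,4.7],np.float64(-0.0)],[[-0.0,-0.0,4.7],np.float64(-0.0)]] -> [0.432 0.303 0.106] 1.6209
```

Request:
move_arm:
  motion:
    - [[4.4,-1.1,1.5],-0.1]
    - [[4.4,-1.1,1.5],0]
    - [[4.3,-1.1,1.5],0]
    - [[4.4,-1.2,1.4],0]
    - [[0,0,0],0]
    - [[0,0,3.0],0]
    - [[0,0,3.0],0]
    - [[0,0,3.4],0]
    - [[0,0,0],0]
  gripper: 0
  squeeze: 20

```text
time_s: 4.58
eef_pos: [0.4315, 0.3003, 0.1043]
ee_rot: [-0.0, 0.691, 0.723, -0.002]
contact_force: [-1.0, -0.2, 0.4]
finger_gap: 0.062
```

```bash
python3 - <<'E'
from plan import *
c=cam("side"); crop(c,(220,300,380,400),5,"pics/s1.png")
E
```

```text
(no output)
```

View pics/s1.png

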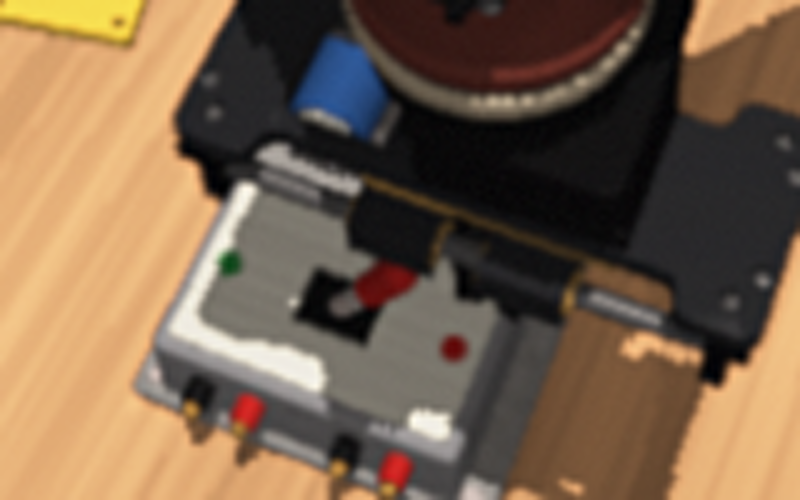

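Request:
move_arm:
  motion:
    - [[0.2,0.8,0],0]
    - [[0.1,0.7,0],0]
    - [[0,0.7,0],0]
    - [[0,0.7,0],0]
    - [[0,0.7,0],0]
    - [[0,0.7,0],0]
    - [[0,0.7,0],0]

```text
time_s: 5.5
eef_pos: [0.4817, 0.3093, 0.1062]
ee_rot: [-0.0, 0.689, 0.724, -0.0]
contact_force: [0.4, 0.6, 0.4]
finger_gap: 0.007
```

Request:
move_arm:
  motion:
    - [[0,0.3,0],0]
    - [[0,0.3,0],0]
    - [[0,0,0],0]

```text
time_s: 5.88
eef_pos: [0.4873, 0.3097, 0.1063]
ee_rot: [-0.0, 0.689, 0.724, 0.0]
contact_force: [0.9, 0.2, -1.0]
finger_gap: 0.006
```

```bash
python3 - <<'E'
from plan import *
print(bot.get_obs()["contact_force"])
c=cam("side"); crop(c,(220,300,380,400),5,"pics/s2.png")
E
```

```text
[ 0.86860542  0.17402727 -0.98183977]
```

View pics/s2.png

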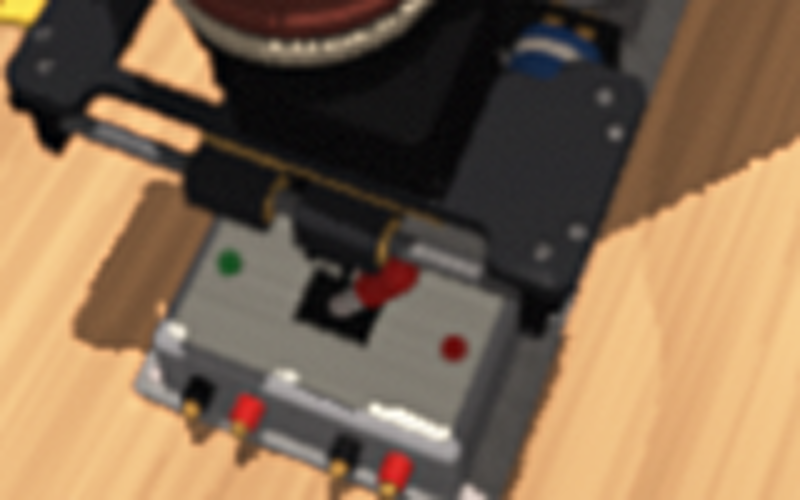

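```bash
python3 - <<'E'
from plan import *
c=cam("side"); o=c["obs"]; p=o["eef_pos"]
off=np.array([220,300])
for P in [p,p-[0,0,.008],[.4679,.302,.1177],[.4945,.306,.06]]: print((proj(c,[P])[0]-off)*5, (proj(c,[P])[0]))
u=(np.array([[390,280],[400,270],[330,250]])/5+off); print(dep(c,u))
crop(c,(240,320,320,370),10,"pics/s3.png")
E
```

```text
[339.11189492 272.86620777] [287.82237898 354.57324155]
[340.22555445 282.38512858] [288.04511089 356.47702572]
[396.02368976 261.74755018] [299.20473795 352.34951004]
[332.21177238 309.63669703] [286.44235448 361.92733941]
[[0.46765669 0.30761877 0.11418255]
 [0.46466551 0.30529843 0.12046403]
 [0.46707983 0.34407877 0.21018958]]
```

View pics/s3.png

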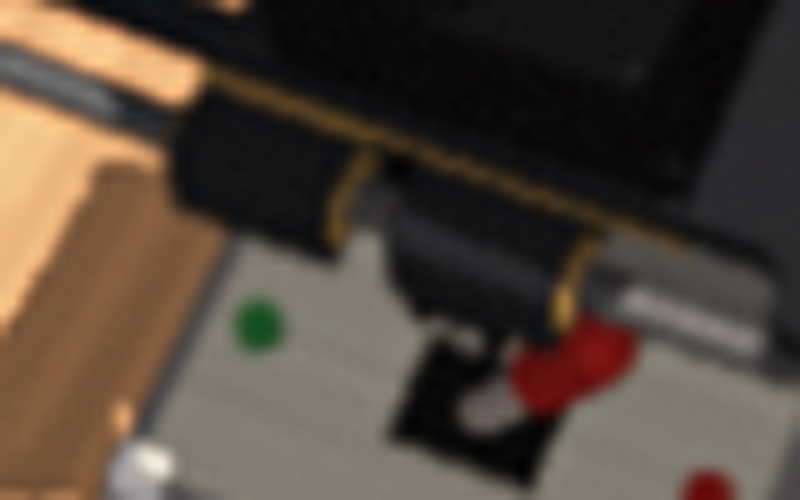

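```bash
python3 - <<'E'
from plan import *
c=cam("top"); crop(c,(150,210,260,290),7,"pics/t4.png")
c=cam("wrist"); save(c,"pics/w4.png")
E
```

```text
(no output)
```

View pics/t4.png

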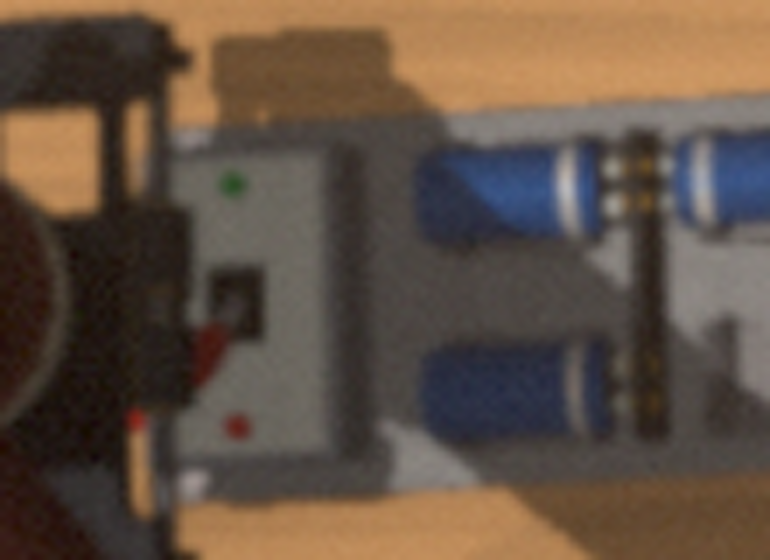

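View pics/w4.png

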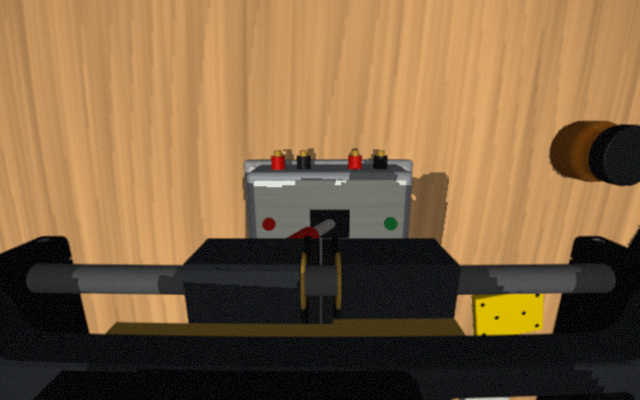

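```bash
python3 - <<'E'
from plan import *
c=cam("top")
for z in (.11,.15,.17,.2): print(z,atz(c,[(150+165/7-.43,210+320/7-.43)],z)[0].round(4))
print(dep(c,[(150+165/7,210+v/7) for v in (260,300,320,340,380)]).round(3))
print("lever red",dep(c,[(150+205/7,210+v/7) for v in (340,355,370)]).round(3))
c=cam("side")
print(dep(c,[(240+u/10,320+v/10) for u,v in ((250,180),(470,230),(460,330),(575,290),(590,350),(540,380))]).round(3))
P=c["obs"]["eef_pos"]
for h in (0,.03,.06,.08,.1): print(h,((proj(c,[P+[0,0,h]])-[240,320])*10).round())
E
```

```text
0.11 [0.4864 0.3162 0.11  ]
0.15 [0.4855 0.3021 0.15  ]
0.17 [0.4851 0.2951 0.17  ]
0.2 [0.4845 0.2846 0.2   ]
[[0.502 0.275 0.227]
 [0.492 0.302 0.147]
 [0.483 0.276 0.222]
 [0.477 0.274 0.225]
 [0.464 0.274 0.224]]
lever red [[0.478 0.299 0.113]
 [0.473 0.299 0.113]
 [0.467 0.298 0.113]]
[[0.502 0.345 0.224]
 [0.468 0.338 0.223]
 [0.503 0.291 0.062]
 [0.45  0.338 0.217]
 [0.466 0.306 0.117]
 [0.475 0.309 0.103]]
0 [[479. 346.]]
0.03 [[470. 271.]]
0.06 [[461. 192.]]
0.08 [[454. 137.]]
0.1 [[448.  78.]]
```

Request:
move_arm:
  motion:
    - [[0,0,-4.0],0]
    - [[0,-2.0,-3.0],0]
    - [[0,0,0],0]
    - [[0,0,0],0]
  gripper: 5

```text
time_s: 6.68
eef_pos: [0.4674, 0.3082, 0.1758]
ee_rot: [0.0, 0.689, 0.724, -0.0]
contact_force: [-0.2, 1.0, -0.7]
finger_gap: 0.37
```

```bash
python3 - <<'E'
from plan import *
c=cam("wrist"); save(c,"pics/w5.png"); print(c["obs"]["finger_gap"],c["obs"]["eef_pos"])
D=c["depth"]; T=c["T_tool_cam"]
vv,uu=np.mgrid[0:400,0:640]; uv=np.c_[uu.ravel(),vv.ravel()]
Q=rays(c,uv)*D.reshape(-1,1); Q=Q@T[:3,:3].T+T[:3,3]; Q=Q.reshape(400,640,3)
m=(D>0)&(D<.21)
print("tool z max of gripper pts",np.sort(Q[...,2][m])[-10:])
for r in range(215,300,5):
    k=np.where(m[r])[0]
    if len(k): print(r,k.min(),k.max(),Q[r,k][np.argmax(Q[r,k,2])].round(3))
s=cam("side"); crop(s,(230,290,350,380),6,"pics/s5.png")
P=s["obs"]["eef_pos"]; print(((proj(s,[P,P+[0,0,-.008],P+[0,0,.02]])-[230,290])*6).round())
E
```

```text
0.3699216527559829 [0.46742555 0.30815048 0.17583942]
tool z max of gripper pts [-0.02448013 -0.0244697  -0.02440603 -0.02438895 -0.02435931 -0.02418333
 -0.0240849  -0.02401729 -0.02399351 -0.02364   ]
240 32 609 [ 0.008  0.017 -0.025]
245 18 623 [ 0.005 -0.016 -0.025]
250 7 634 [ 0.003  0.017 -0.026]
255 0 639 [ 0.    -0.016 -0.027]
260 0 639 [-0.002  0.017 -0.027]
265 0 639 [ 0.031  0.006 -0.105]
270 0 639 [ 0.031  0.06  -0.108]
275 0 639 [ 0.031  0.008 -0.11 ]
280 0 639 [ 0.029  0.065 -0.11 ]
285 0 639 [ 0.028  0.01  -0.11 ]
290 0 639 [ 0.026  0.071 -0.11 ]
295 0 639 [ 0.015  0.08  -0.095]
[[401. 303.]
 [402. 316.]
 [399. 269.]]
```

View pics/w5.png

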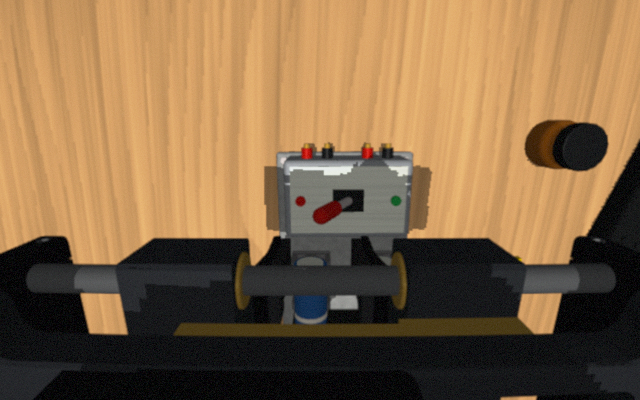

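View pics/s5.png

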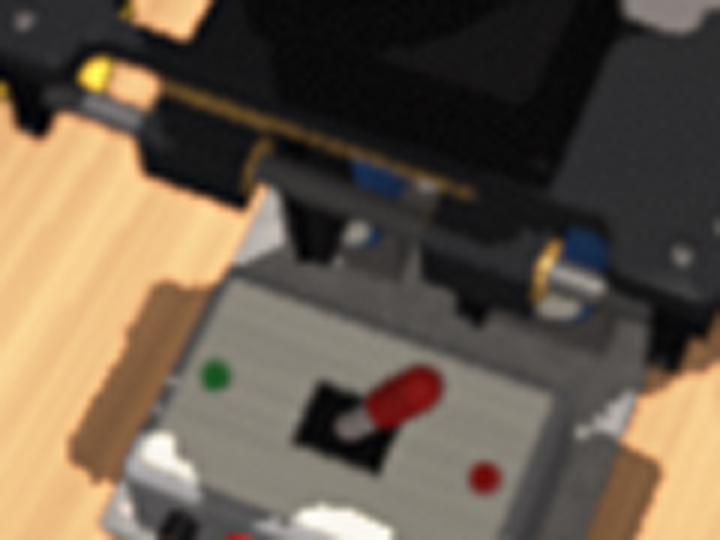

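```bash
python3 - <<'E'
from plan import *
s=cam("side"); print(s["obs"]["eef_pos"])
for u,v in ((315,250),(318,258),(300,240),(473,312),(476,318),(460,300),(310,230)): print((u,v),dep(s,[(230+u/6-.4,290+v/6-.4)]).round(3))
crop(s,(270,315,320,350),14,"pics/s6.png")
P=cloud(s); D=s["depth"]
for v in range(322,346): 
    print(v,[round(float(P[v,u,2]),3) for u in (278,280,282,284,286)],[round(float(P[v,u,2]),3) for u in (304,306,308,310,312)])
E
```

```text
[0.46726045 0.30791571 0.17522907]
(315, 250) [[0.489 0.316 0.205]]
(318, 258) [[0.488 0.316 0.2  ]]
(300, 240) [[0.492 0.317 0.21 ]]
(473, 312) [[0.443 0.314 0.202]]
(476, 318) [[0.442 0.315 0.202]]
(460, 300) [[0.491 0.228 0.012]]
(310, 230) [[0.489 0.316 0.215]]
322 [0.285, 0.285, 0.285, 0.287, 0.286] [0.008, 0.296, 0.294, 0.303, 0.304]
323 [0.233, 0.233, 0.284, 0.285, 0.286] [0.011, 0.294, 0.296, 0.295, 0.295]
324 [0.23, 0.229, 0.227, 0.284, 0.284] [0.294, 0.293, 0.293, 0.293, 0.293]
325 [0.224, 0.224, 0.226, 0.217, 0.282] [0.292, 0.293, 0.294, 0.294, 0.294]
326 [0.222, 0.223, 0.224, 0.215, 0.204] [0.294, 0.291, 0.294, 0.293, 0.293]
327 [0.22, 0.218, 0.223, 0.214, 0.204] [0.293, 0.294, 0.294, 0.294, 0.293]
328 [0.218, 0.215, 0.217, 0.209, 0.042] [0.294, 0.294, 0.292, 0.292, 0.29]
329 [0.213, 0.211, 0.215, 0.209, 0.039] [0.296, 0.294, 0.294, 0.292, 0.292]
330 [0.209, 0.21, 0.209, 0.205, 0.025] [0.293, 0.292, 0.292, 0.294, 0.294]
331 [0.204, 0.207, 0.205, 0.829, 0.02] [0.293, 0.292, 0.294, 0.292, 0.293]
332 [0.201, 0.203, 0.204, 0.199, 0.014] [0.291, 0.292, 0.293, 0.293, 0.293]
333
[... 260 characters left out ...]
81, 0.281, 0.284, 0.286, 0.829]
337 [0.011, 0.01, 0.01, 0.012, 0.009] [0.278, 0.279, 0.28, 0.283, 0.287]
338 [0.058, 0.012, 0.012, 0.011, 0.012] [0.011, 0.276, 0.279, 0.279, 0.282]
339 [0.056, 0.057, 0.009, 0.01, 0.014] [0.01, 0.012, 0.276, 0.277, 0.279]
340 [0.061, 0.058, 0.058, 0.011, 0.009] [0.01, 0.011, 0.21, 0.272, 0.276]
341 [0.059, 0.061, 0.059, 0.058, 0.056] [0.013, 0.011, 0.203, 0.212, 0.209]
342 [0.061, 0.059, 0.061, 0.059, 0.06] [0.01, 0.008, 0.202, 0.21, 0.206]
343 [0.059, 0.06, 0.064, 0.058, 0.058] [0.01, 0.012, 0.201, 0.206, 0.204]
344 [0.058, 0.061, 0.059, 0.059, 0.059] [0.011, 0.011, 0.011, 0.201, 0.009]
345 [0.059, 0.061, 0.058, 0.059, 0.06] [0.009, 0.011, 0.01, 0.01, 0.011]
```

View pics/s6.png

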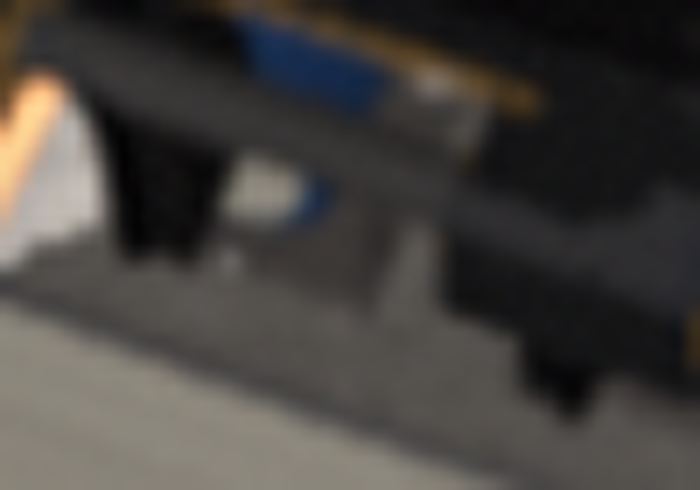

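```bash
python3 - <<'E'
from plan import *
plan([((.428,.302,.175),1.621),((.428,.302,.074),1.621)])
E
```

```text
1 [[[-0.41,-3.95,0.02],np.float64(-0.1)]] -> [0.428 0.302 0.175] 1.6217
2 [[[0.0,0.0,5.1],np.float64(0.0)],[[0.0,0.0,5.0],np.float64(0.0)]] -> [0.428 0.302 0.074] 1.6217
```

Request:
move_arm:
  motion:
    - [[-0.2,-2.0,0],0]
    - [[-0.2,-2.0,0],0]
    - [[0,0,0],0]
    - [[0,0,0],0]
    - [[0,0,3.4],0]
    - [[0,0,3.4],0]
    - [[0,0,3.3],0]
    - [[0,0,0],0]
  gripper: 0

```text
time_s: 7.82
eef_pos: [0.4266, 0.3016, 0.0731]
ee_rot: [-0.001, 0.689, 0.724, -0.002]
contact_force: [0.2, 0.2, -0.1]
finger_gap: 0.003
```

Request:
move_arm:
  motion:
    - [[0,0.6,0],0]
    - [[0,0.6,0],0]
    - [[0,0.6,0],0]
    - [[0,0.6,0],0]
    - [[0,0.6,0],0]

```text
time_s: 8.45
eef_pos: [0.4574, 0.3043, 0.0754]
ee_rot: [-0.0, 0.689, 0.725, -0.0]
contact_force: [-3.5, -0.4, 3.1]
finger_gap: 0.007
```

```bash
python3 - <<'E'
from plan import *
print(bot.get_obs()["contact_force"])
c=cam("side"); crop(c,(220,300,340,390),6,"pics/s7.png")
E
```

```text
[-3.52931808 -0.42070423  3.08980508]
```

View pics/s7.png

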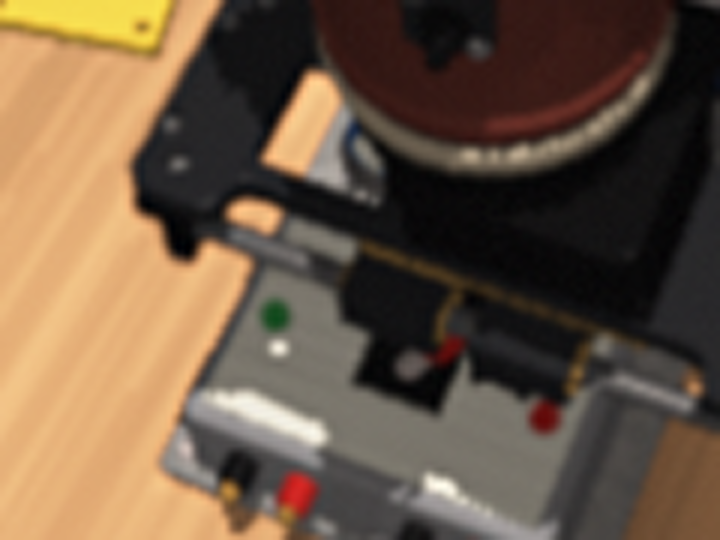

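Request:
move_arm:
  motion:
    - [[0,0.5,0],0]
    - [[0,0.5,0],0]
    - [[0,0.5,0],0]
    - [[0,0.5,0],0]
    - [[0,0.5,0],0]

```text
time_s: 9.12
eef_pos: [0.4827, 0.3053, 0.0753]
ee_rot: [-0.0, 0.689, 0.724, -0.0]
contact_force: [-2.1, -0.2, 1.8]
finger_gap: 0.006
```

Request:
move_arm:
  motion:
    - [[0,0.3,0],0]
    - [[0,0.3,0],0]
    - [[0,0.3,0],0]

```text
time_s: 9.5
eef_pos: [0.4914, 0.3058, 0.0751]
ee_rot: [-0.0, 0.689, 0.725, -0.0]
contact_force: [-2.0, 0.5, -1.3]
finger_gap: 0.007
```

```bash
python3 - <<'E'
from plan import *
print(bot.get_obs()["contact_force"])
c=cam("side"); crop(c,(220,300,340,390),6,"pics/s8.png")
E
```

```text
[-2.0161707   0.54365309 -1.29497094]
```

View pics/s8.png

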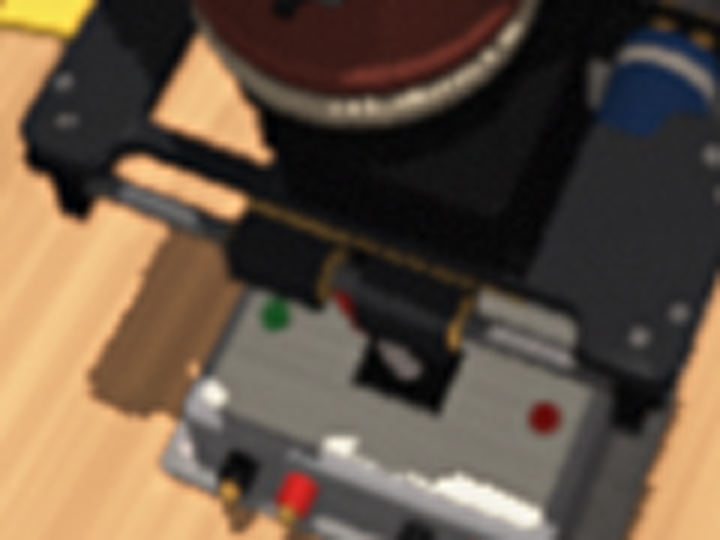

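Request:
move_arm:
  motion:
    - [[0,0.3,0],0]
    - [[0,0.3,0],0]
    - [[0,0.2,0],0]

```text
time_s: 9.93
eef_pos: [0.4994, 0.3061, 0.0752]
ee_rot: [-0.0, 0.689, 0.724, -0.0]
contact_force: [-5.1, 0.6, -1.0]
finger_gap: 0.006
```

Request:
move_arm:
  motion:
    - [[0,0.2,0],0]
    - [[0,0.2,0],0]

```text
time_s: 10.18
eef_pos: [0.5004, 0.3063, 0.0746]
ee_rot: [-0.001, 0.689, 0.725, -0.002]
contact_force: [-16.0, -2.1, 5.1]
finger_gap: 0.005
```

Request:
move_arm:
  motion:
    - [[0,0.2,0],0]
    - [[0,0.1,0],0]

```text
time_s: 10.42
eef_pos: [0.5009, 0.3064, 0.0743]
ee_rot: [-0.002, 0.688, 0.725, -0.004]
contact_force: [-23.7, -3.9, 10.9]
finger_gap: 0.004
```

Request:
move_arm:
  motion:
    - [[0,-1.0,0],0]
    - [[0,-2.0,0],0]
    - [[0,0,-4],0]
    - [[0,0,-5],0]
    - [[-5,0,0],0]
    - [[-5,0,0],0]
    - [[-5,0,0],0]
    - [[0,0,0],0]
  gripper: 6

```text
time_s: 11.42
eef_pos: [0.4853, 0.1505, 0.1655]
ee_rot: [0.001, 0.692, 0.722, -0.0]
contact_force: [-0.4, 0.7, 0.6]
finger_gap: 0.681
```

```bash
python3 - <<'E'
from plan import *
c=cam("wrist"); o=c["obs"];print(o["eef_pos"],psi_of(o["ee_rot"]),o["finger_gap"]); 
crop(c,(230,0,450,240),3,"pics/w9.png")
P=cloud(c);im=c["image"].astype(int)
m=(im[...,0]>2.2*im[...,1])&(im[...,0]>90)&(P[...,2]>.07)&(P[...,2]<.14); Q=P[m]; 
print(len(Q)); k=Q[:,2]>np.percentile(Q[:,2],80); print(Q[k].mean(0),Q.mean(0),Q[:,0].max())
from fitcap import *; fitcaps(c)
E
```

```text
[0.4853399  0.15047966 0.16553133] 1.6134408680766337 0.6808482037949325
220
[0.51851718 0.3005818  0.11107312] [0.5106815  0.30153033 0.10123218] 0.5244006757054664
px [379. 136.] n 2406 ctr [0.5377 0.2091] z 0.0488 yaw 0.0518 y-range [-0.0283 -0.0269  0.0258  0.0269] rms 0.0006
   axis ends [0.5392 0.1808] [0.5363 0.236 ]
px [297. 138.] n 2435 ctr [0.4616 0.2044] z 0.0488 yaw 0.0522 y-range [-0.0287 -0.0271  0.0262  0.0272] rms 0.0006
   axis ends [0.4631 0.1758] [0.4602 0.2316]
px [378. 179.] n 302 ctr [0.5397 0.171 ] z 0.0486 yaw 0.0983 y-range [-0.0045 -0.0042  0.0038  0.0043] rms 0.0007
   axis ends [0.5402 0.1665] [0.5393 0.1753]
px [298. 181.] n 295 ctr [0.4637 0.1663] z 0.0487 yaw 0.0491 y-range [-0.005  -0.0038  0.0037  0.0039] rms 0.0007
   axis ends [0.4639 0.1613] [0.4635 0.1702]
px [377. 218.] n 334 ctr [0.5416 0.1341] z 0.0485 yaw 0.0804 y-range [-0.005  -0.0042  0.0037  0.0041] rms 0.0009
   axis ends [0.542  0.1291] [0.5412 0.1382]
px [374. 234.] n 316 ctr [0.5421 0.1206] z 0.0488 yaw 0.1485 y-range [-0.0092 -0.0071  0.0436  0.0448] rms 0.0253
   axis ends [0.5435 0.1115] [0.5355 0.1649]
```

View pics/w9.png

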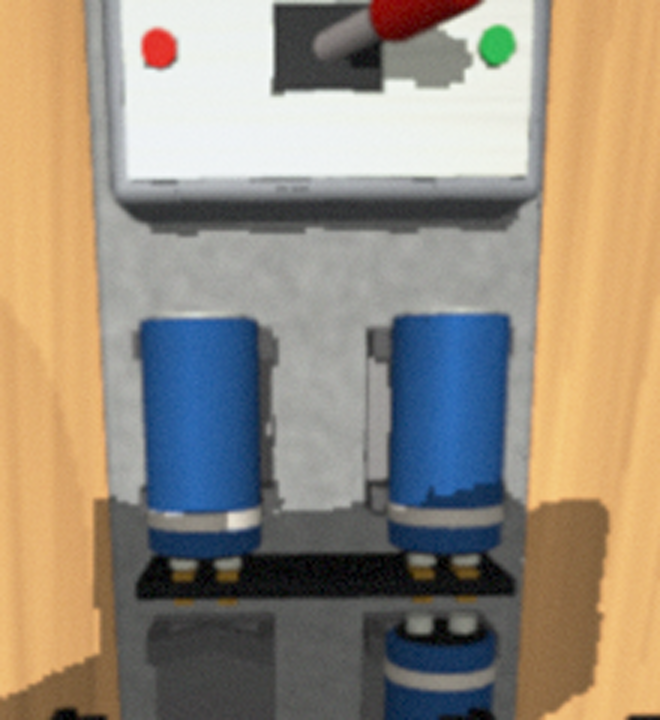

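```bash
python3 - <<'E'
from plan import *
c=cam("top"); crop(c,(150,210,260,290),7,"pics/t10.png")
P=cloud(c);im=c["image"].astype(int)
m=(im[...,0]>2*im[...,1])&(im[...,0]>70)&(P[...,2]>.085)&(P[...,2]<.14)&(P[...,1]>.28)&(P[...,1]<.33); Q=P[m]; print(len(Q),Q[:,0].min(),Q[:,0].max(),Q[:,2].max()); vv,uu=np.where(m); print(uu.min(),uu.max(),vv.min(),vv.max())
s=cam("side"); crop(s,(220,300,340,390),6,"pics/s10.png")
plan([((.4618,.1968,.10),1.622)])
E
```

```text
Traceback (most recent call last):
ValueError: zero-size array to reduction operation minimum which has no identity
```

```bash
python3 - <<'E'
from plan import *
s=cam("side"); crop(s,(220,300,340,390),6,"pics/s10.png")
t=np.array([.4945,.306,.06]); r=np.array([np.cos(.052),np.sin(.052),0])
for a in (.3,.4,.5): print(a,((proj(s,[t+.064*(np.sin(a)*r+np.cos(a)*np.array([0,0,1]))])-[220,300])*6).round())
plan([((.4618,.1968,.10),1.622)])
E
```

```text
0.3 [[330. 263.]]
0.4 [[312. 260.]]
0.5 [[295. 257.]]
2 [[[2.1,-1.0,3.3],np.float64(-0.0)],[[2.08,-1.04,3.27],np.float64(-0.1)]] -> [0.4618 0.1968 0.1   ] 1.6228
```

View pics/s10.png

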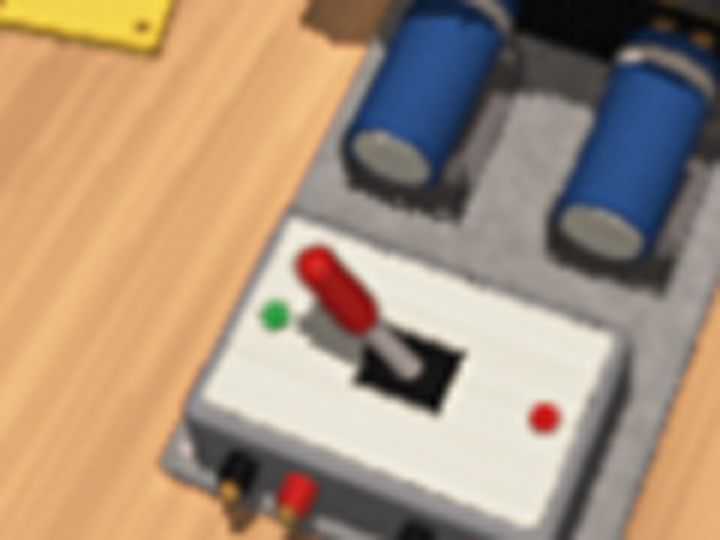

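Request:
move_arm:
  motion:
    - [[2.1,-1.0,3.3],0]
    - [[2.1,-1.0,3.2],-0.1]
    - [[0,0,0],0]
    - [[0,0,0],0]
  gripper: 5.5
  squeeze: 15

```text
time_s: 12.08
eef_pos: [0.4623, 0.1971, 0.101]
ee_rot: [0.0, 0.688, 0.726, 0.0]
contact_force: [-0.2, -0.1, 1.0]
finger_gap: 0.632
```

```bash
python3 - <<'E'
from plan import *
plan([((.4618,.1968,.004),1.623,2.5)])
c=cam("wrist"); save(c,"pics/w11.png")
E
```

```text
4 [[[-0.0,-0.0,2.4],np.float64(0.0)],[[-0.0,-0.0,2.4],np.float64(0.0)],[[-0.0,-0.0,2.4],np.float64(0.0)],[[-0.02,-0.06,2.5],np.float64(0.0)]] -> [0.4618 0.1968 0.004 ] 1.6238
```

View pics/w11.png

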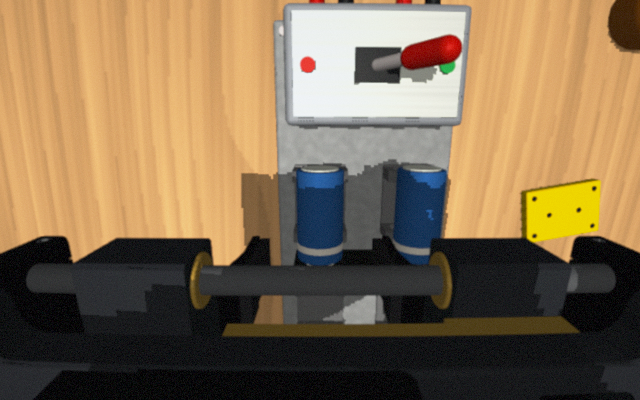

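Request:
move_arm:
  motion:
    - [[0,0,2.4],0]
    - [[0,0,2.4],0]
    - [[0,0,2.4],0]
    - [[0,0,0],0]

```text
time_s: 12.62
eef_pos: [0.4617, 0.1955, 0.0279]
ee_rot: [-0.0, 0.689, 0.725, -0.001]
contact_force: [0.0, 0.3, 0.0]
finger_gap: 0.633
```

```bash
python3 - <<'E'
from plan import *
c=cam("side"); crop(c,(240,240,380,345),5,"pics/s12.png")
E
```

```text
(no output)
```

View pics/s12.png

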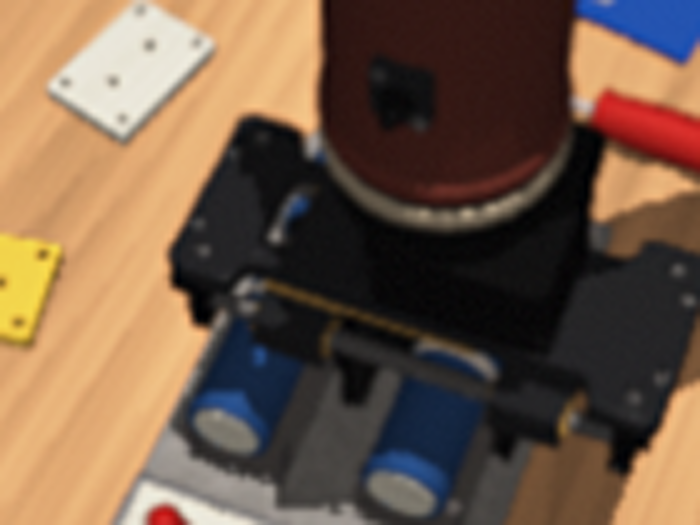

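Request:
move_arm:
  motion:
    - [[0,0,1.2],0]
    - [[0.1,0,1.2],0]
    - [[0,0,0],0]

```text
time_s: 13.05
eef_pos: [0.4611, 0.197, 0.0034]
ee_rot: [-0.0, 0.689, 0.725, -0.001]
contact_force: [-0.6, 0.8, -0.3]
finger_gap: 0.634
```

Request:
move_arm:
  motion:
    - [[0,0,0],0]
    - [[0,0,0],0]
    - [[0,0,0],0]
    - [[0,0,0],0]
    - [[0,0,0],0]
  gripper: 2.5

```text
time_s: 13.68
eef_pos: [0.4619, 0.1973, 0.0045]
ee_rot: [0.0, 0.689, 0.725, 0.0]
contact_force: [-1.3, -1.1, 4.7]
finger_gap: 0.405
```

```bash
python3 - <<'E'
from plan import *
plan([((.4619,.1973,.11),1.62),((.4525,-.06,.14),1.436),((.46,-.30,.15),1.436)])
E
```

```text
2 [[[0.0,0.0,-5.3],np.float64(0.1)],[[0.0,0.0,-5.25],np.float64(0.0)]] -> [0.4619 0.1973 0.11  ] 1.6205
5 [[[-5.1,-0.4,-0.6],np.float64(2.1)],[[-5.2,-0.3,-0.6],np.float64(2.1)],[[-5.1,-0.1,-0.6],np.float64(2.1)],[[-5.2,0.1,-0.6],np.float64(2.1)],[[-5.11,0.37,-0.6],np.float64(2.2)]] -> [ 0.4525 -0.06    0.14  ] 1.4355
5 [[[-4.7,0.8,-0.2],np.float64(-0.0)],[[-4.7,0.8,-0.2],np.float64(-0.0)],[[-4.8,0.8,-0.2],np.float64(-0.0)],[[-4.7,0.8,-0.2],np.float64(-0.0)],[[-4.78,0.78,-0.2],np.float64(-0.0)]] -> [ 0.46 -0.3   0.15] 1.4355
```

Request:
move_arm:
  motion:
    - [[0,0,-1.5],0]
    - [[0,0,-3],0]
    - [[0,0,-3],0]
    - [[0,0,-3],0]
    - [[-2.5,-0.2,0],0]

```text
time_s: 14.3
eef_pos: [0.4625, 0.1744, 0.1126]
ee_rot: [0.001, 0.688, 0.726, 0.002]
contact_force: [0.7, -0.6, -1.9]
finger_gap: 0.406
```

```bash
python3 - <<'E'
from plan import *
c=cam("side"); save(c,"pics/s13.png")
E
```

```text
(no output)
```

View pics/s13.png

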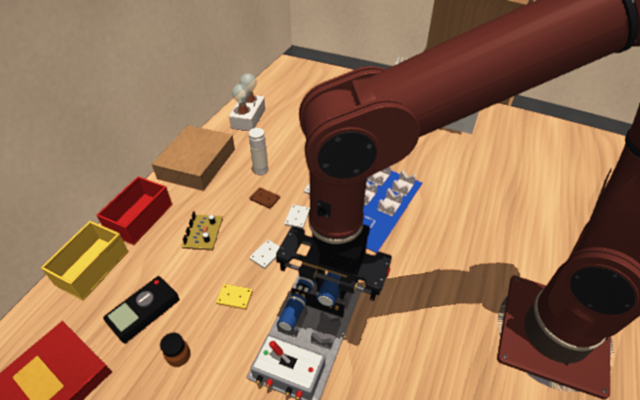

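Request:
move_arm:
  motion:
    - [[-4.6,-0.4,-0.6],2.1]
    - [[-4.7,-0.3,-0.6],2.1]
    - [[-4.7,-0.1,-0.6],2.1]
    - [[-4.7,0.1,-0.6],2.1]
    - [[-4.7,0.4,-0.5],2.2]
    - [[-4.7,0.8,-0.2],0]
    - [[-4.7,0.8,-0.2],0]
    - [[-4.8,0.8,-0.2],0]
    - [[-4.7,0.8,-0.2],0]
    - [[-4.8,0.8,0],0]

```text
time_s: 15.6
eef_pos: [0.4611, -0.3038, 0.1472]
ee_rot: [0.0, 0.753, 0.658, 0.0]
contact_force: [0.5, 0.3, -0.5]
finger_gap: 0.41
```

Request:
move_arm:
  motion:
    - [[0,0,0],0]
    - [[0,0,0],0]

```text
time_s: 15.85
eef_pos: [0.4611, -0.3017, 0.1465]
ee_rot: [-0.0, 0.753, 0.658, 0.0]
contact_force: [0.5, 0.7, -1.4]
finger_gap: 0.411
```

```bash
python3 - <<'E'
from plan import *
c=cam("wrist"); o=c["obs"];print(o["eef_pos"],psi_of(o["ee_rot"]),o["finger_gap"]); 
np.save("/tmp/w14.npy",c,allow_pickle=True)
save(c,"pics/w14.png"); crop(c,(240,0,440,240),3,"pics/w14c.png")
E
```

```text
[ 0.46105643 -0.30170367  0.14651174] 1.4373732485887702 0.4114053619559886
```

View pics/w14.png

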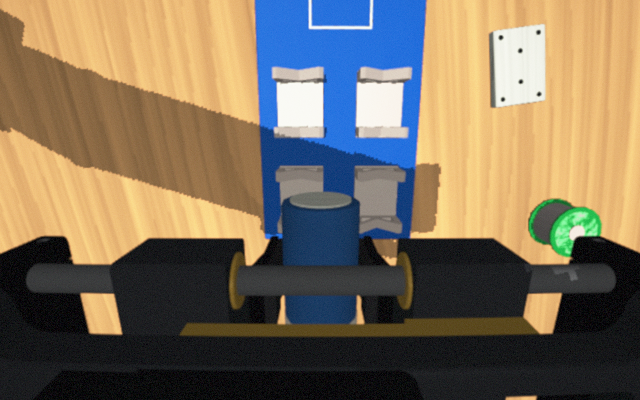

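View pics/w14c.png

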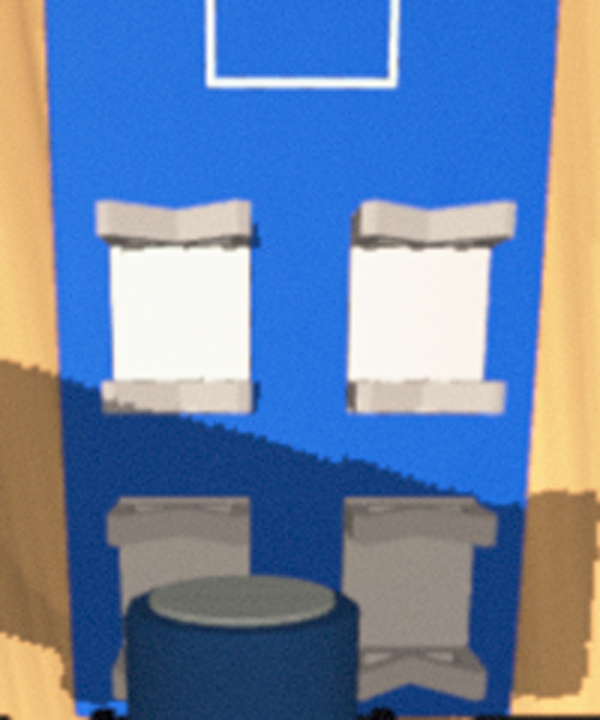

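```bash
cat > trayfit.py <<'E'
from plan import *
from scipy.optimize import least_squares
def tf(c,off,k,L,Rr,corners,loc):
    f=lambda p:atz(c,(np.array(p)+.5)/k-.5+off,.006)[:,:2]
    l,r,w=f(L),f(Rr),f(corners); loc=np.array(loc)/1e3
    def res(q):
        M=np.array([[np.cos(q[2]),-np.sin(q[2])],[np.sin(q[2]),np.cos(q[2])]])
        i=lambda p:(p-q[:2])@M
        return np.r_[i(l)[:,0]+.079,i(r)[:,0]-.079,(i(w)-loc).ravel()]
    s=least_squares(res,[.49,-.21,-.13]); return s.x,s.fun
if __name__=="__main__":
    c=np.load("/tmp/w14.npy",allow_pickle=True).item()
    x,fu=tf(c,[240,0],3,[(45,2),(60,345),(74,680)],[(560,2),(541,345),(513,680)],[(207,88),(398,87)],[(-29,58),(29,58)])
    print(x.round(4),(fu*1e3).round(2))
    print("plate corners",)
E
python3 trayfit.py
```

```text
[ 0.4927 -0.2098 -0.1338] [ 0.19  0.67  0.3  -0.61  0.34 -0.83 -0.59 -0.23  0.52  0.23]
plate corners
```

```bash
python3 - <<'E'
from plan import *
plan([((.4535,-.2141,.09),1.4363),((.4535,-.2141,.012),1.4363,1.5)])
E
```

```text
2 [[[4.3,-1.0,2.8],np.float64(0.1)],[[4.23,-0.92,2.85],np.float64(0.0)]] -> [ 0.4535 -0.2141  0.09  ] 1.4367
6 [[[-0.0,-0.0,1.3],np.float64(0.0)],[[-0.0,-0.0,1.3],np.float64(0.0)],[[-0.0,-0.0,1.3],np.float64(0.0)],[[-0.0,-0.0,1.3],np.float64(0.0)],[[-0.0,-0.0,1.3],np.float64(0.0)],[[-0.0,-0.0,1.3],np.float64(0.0)]] -> [ 0.4535 -0.2141  0.012 ] 1.4367
```

Request:
move_arm:
  motion:
    - [[4.3,-1.0,1.8],0]
    - [[4.2,-0.9,1.8],0]
    - [[0,0,1.0],0]
    - [[0,0,1.5],0]
    - [[0,0,2],0]
    - [[0,0,2],0]
    - [[0,0,0],0]
    - [[0,0,0],0]

```text
time_s: 16.9
eef_pos: [0.4538, -0.2161, 0.0458]
ee_rot: [0.0, 0.753, 0.658, 0.0]
contact_force: [-0.1, -0.3, -0.6]
finger_gap: 0.403
```

```bash
python3 - <<'E'
from plan import *
plan([((.4535,-.2141,.006),1.4363,1.)])
c=cam("side"); crop(c,(310,150,430,240),6,"pics/s15.png")
E
```

```text
4 [[[0.0,-0.0,1.0],np.float64(0.0)],[[0.1,-0.0,1.0],np.float64(0.0)],[[0.0,-0.0,1.0],np.float64(0.0)],[[0.1,-0.06,0.98],np.float64(0.0)]] -> [ 0.4535 -0.2141  0.006 ] 1.4366
```

View pics/s15.png

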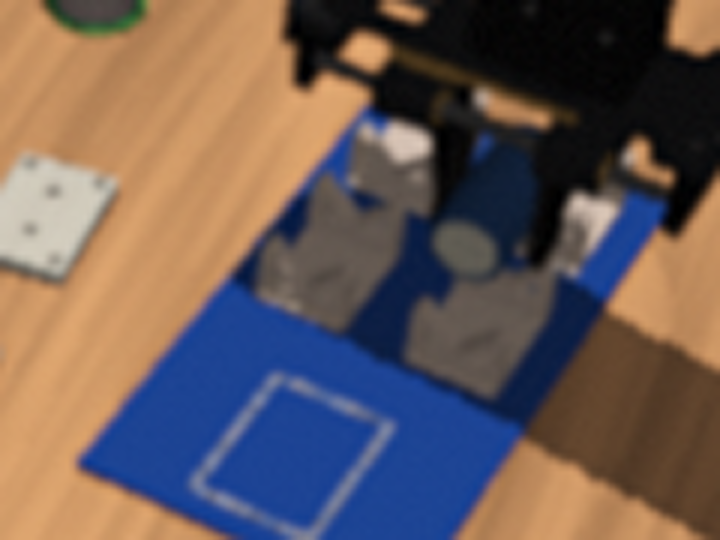

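Request:
move_arm:
  motion:
    - [[0,0,1.0],0]
    - [[0.1,0,1.0],0]
    - [[0,0,1.0],0]
    - [[0,0,0.5],0]
    - [[0,0,0],0]

```text
time_s: 17.58
eef_pos: [0.4533, -0.2145, 0.0098]
ee_rot: [-0.0, 0.753, 0.658, -0.0]
contact_force: [0.5, 0.7, -0.6]
finger_gap: 0.408
```

Request:
move_arm:
  motion:
    - [[0,0,0.2],0]
    - [[0,0,0],0]

```text
time_s: 17.82
eef_pos: [0.4537, -0.2147, 0.0084]
ee_rot: [0.0, 0.753, 0.658, 0.0]
contact_force: [0.2, 0.5, -0.8]
finger_gap: 0.405
```

Request:
move_arm:
  motion:
    - [[0,0,0.2],0]
    - [[0,0,0],0]

```text
time_s: 18.08
eef_pos: [0.4535, -0.2146, 0.0062]
ee_rot: [-0.0, 0.753, 0.658, -0.0]
contact_force: [0.3, -0.5, -1.4]
finger_gap: 0.407
```

Request:
move_arm:
  motion:
    - [[0,0,0.1],0]
    - [[0,0,0.1],0]
    - [[0,0,0],0]

```text
time_s: 18.45
eef_pos: [0.4536, -0.2147, 0.0049]
ee_rot: [0.0, 0.753, 0.658, -0.0]
contact_force: [-4.2, 0.9, 9.3]
finger_gap: 0.408
```

Request:
move_arm:
  motion:
    - [[0,0,0],0]
    - [[0,0,0],0]
    - [[0,0,0],0]
    - [[0,0,0],0]
    - [[0,0,-2.0],0]
    - [[0,0,-3.0],0]
    - [[0,0,-4.0],0]
    - [[0,0,0],0]
  gripper: 5.5

```text
time_s: 19.45
eef_pos: [0.4556, -0.2155, 0.0972]
ee_rot: [0.003, 0.753, 0.658, 0.001]
contact_force: [0.4, -1.0, -0.4]
finger_gap: 0.631
```

```bash
python3 - <<'E'
from plan import *
c=cam("side"); crop(c,(310,150,430,240),6,"pics/s16.png")
plan([((.47,-.06,.13),1.50),((.53,.14,.13),1.623),((.5382,.2012,.10),1.623)])
E
```

```text
3 [[[5.2,-0.2,-1.2],np.float64(-1.2)],[[5.2,-0.1,-1.1],np.float64(-1.2)],[[5.18,0.1,-1.16],np.float64(-1.2)]] -> [ 0.47 -0.06  0.13] 1.4999
4 [[[5.1,1.1,-0.0],np.float64(-1.8)],[[5.1,1.3,-0.0],np.float64(-1.8)],[[5.0,1.5,-0.0],np.float64(-1.7)],[[4.93,1.61,-0.0],np.float64(-1.8)]] -> [0.53 0.14 0.13] 1.6238
2 [[[3.0,0.6,1.5],np.float64(0.0)],[[3.06,0.54,1.5],np.float64(0.0)]] -> [0.5382 0.2012 0.1   ] 1.6238
```

View pics/s16.png

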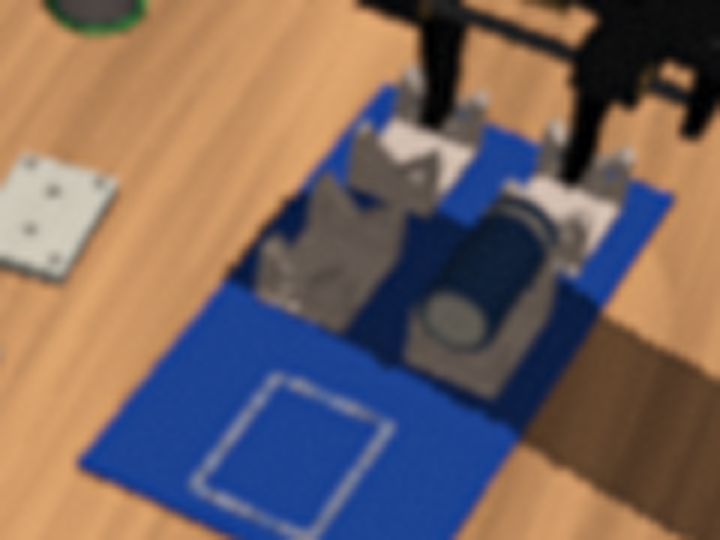

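Request:
move_arm:
  motion:
    - [[5.2,-0.2,-1.2],-1.2]
    - [[5.2,-0.1,-1.1],-1.2]
    - [[5.2,0.1,-1.1],-1.2]
    - [[5.1,1.1,0],-1.8]
    - [[5.1,1.3,0],-1.8]
    - [[5.0,1.5,0],-1.7]
    - [[4.9,1.6,0],-1.8]
    - [[3.0,0.6,1.5],0]
    - [[3.1,0.5,1.5],0]
    - [[0,0,0],0]

```text
time_s: 20.75
eef_pos: [0.5347, 0.2044, 0.0958]
ee_rot: [-0.002, 0.686, 0.727, -0.001]
contact_force: [0.2, -0.9, 0.1]
finger_gap: 0.628
```

```bash
python3 - <<'E'
from plan import *
from fitcap import *
c=cam("wrist");print(bot.get_obs()["eef_pos"]); fitcaps(c)
plan([((.5382,.2012,.004),1.623,2.5)])
P=cloud(c);im=c["image"].astype(int)
m=(im[...,0]>2.2*im[...,1])&(im[...,0]>90)&(P[...,2]>.07)&(P[...,2]<.14)&(P[...,1]>.27); Q=P[m]; print("lever",Q[Q[:,2]>np.percentile(Q[:,2],85)].mean(0),Q[:,0].max(),Q[:,2].max())
E
```

```text
[0.53545419 0.20259675 0.09655692]
px [324. 208.] n 2952 ctr [0.5373 0.2148] z 0.0488 yaw 0.0529 y-range [-0.0274 -0.0226  0.0213  0.0221] rms 0.0006
   axis ends [0.5388 0.1874] [0.5361 0.2369]
4 [[[-0.0,0.1,2.3],np.float64(0.0)],[[-0.1,0.1,2.3],np.float64(0.1)],[[-0.0,0.0,2.3],np.float64(0.0)],[[-0.05,0.07,2.36],np.float64(0.1)]] -> [0.5382 0.2012 0.004 ] 1.6229
lever [0.52175016 0.30594695 0.11801755] 0.528280189235496 0.11993380738060153
```

Request:
move_arm:
  motion:
    - [[0,0.1,2.3],0]
    - [[-0.1,0.1,2.3],0.1]
    - [[0,0.1,2.3],0]
    - [[0,0,0],0]
    - [[0,0,0],0]

```text
time_s: 21.42
eef_pos: [0.5404, 0.2006, 0.0301]
ee_rot: [0.0, 0.689, 0.725, 0.0]
contact_force: [0.0, -0.4, 0.5]
finger_gap: 0.634
```

```bash
python3 - <<'E'
from plan import *
c=cam("side"); crop(c,(240,240,380,345),5,"pics/s17.png")
print(bot.get_obs()["eef_pos"])
plan([((.5382,.2012,.004),1.623,2.5)])
E
```

```text
[0.5405381  0.20084356 0.0304077 ]
2 [[[0.0,-0.1,1.3],np.float64(-0.0)],[[0.05,-0.13,1.34],np.float64(-0.1)]] -> [0.5382 0.2012 0.004 ] 1.6234
```

View pics/s17.png

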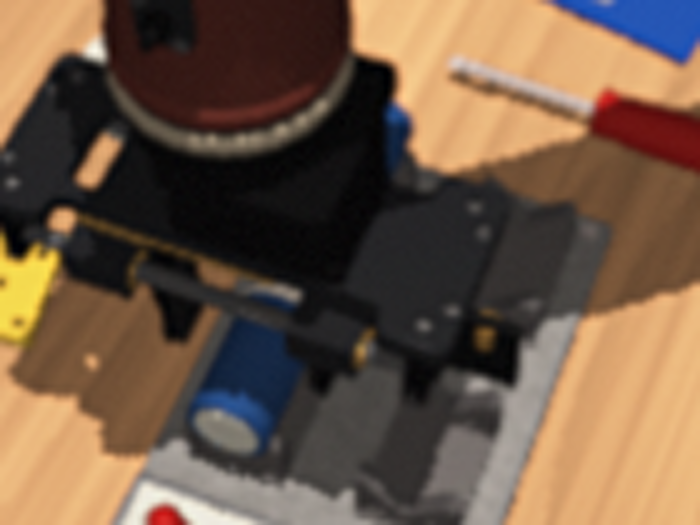

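Request:
move_arm:
  motion:
    - [[0,-0.1,1.3],0]
    - [[0,-0.1,1.3],0]
    - [[0,0,0],0]
    - [[0,0,0],0]

```text
time_s: 21.98
eef_pos: [0.5378, 0.2011, 0.0032]
ee_rot: [-0.0, 0.689, 0.725, -0.0]
contact_force: [-0.2, -0.4, 0.6]
finger_gap: 0.631
```

Request:
move_arm:
  motion:
    - [[0,0,0],0]
    - [[0,0,0],0]
    - [[0,0,0],0]
    - [[0,0,0],0]
    - [[0,0,0],0]
  gripper: 2.5

```text
time_s: 22.6
eef_pos: [0.5378, 0.201, 0.0034]
ee_rot: [0.0, 0.689, 0.725, -0.0]
contact_force: [-2.1, -0.7, 2.4]
finger_gap: 0.408
```

```bash
python3 - <<'E'
from plan import *
plan([((.5378,.2010,.11),1.623),((.5288,-.2248,.09),1.4363)])
E
```

```text
2 [[[0.0,0.0,-5.3],np.float64(-0.0)],[[0.0,0.0,-5.36],np.float64(-0.0)]] -> [0.5378 0.201  0.11  ] 1.6223
8 [[[-5.3,-0.4,0.3],np.float64(1.3)],[[-5.3,-0.3,0.2],np.float64(1.3)],[[-5.3,-0.1,0.3],np.float64(1.3)],[[-5.3,-0.0,0.2],np.float64(1.4)],[[-5.3,0.1,0.3],np.float64(1.3)],[[-5.3,0.2,0.2],np.float64(1.4)],[[-5.4,0.4,0.3],np.float64(1.3)],[[-5.33,0.46,0.2],np.float64(1.4)]] -> [ 0.5288 -0.2248  0.09  ] 1.4355
```

Request:
move_arm:
  motion:
    - [[0,0,-1.5],0]
    - [[0,0,-3],0]
    - [[0,0,-3],0]
    - [[0,0,-3],0]
    - [[-2.5,-0.1,0],0]
    - [[-2.8,-0.2,0],0]

```text
time_s: 23.35
eef_pos: [0.5379, 0.1479, 0.1096]
ee_rot: [0.0, 0.688, 0.725, 0.001]
contact_force: [0.5, -0.9, -1.9]
finger_gap: 0.406
```

Request:
move_arm:
  motion:
    - [[-5.3,-0.4,0.3],1.5]
    - [[-5.3,-0.2,0.2],1.5]
    - [[-5.3,0,0.3],1.5]
    - [[-5.3,0.1,0.2],1.6]
    - [[-5.3,0.2,0.3],1.6]
    - [[-5.4,0.3,0.2],1.5]
    - [[-5.3,0.4,0.3],1.5]
    - [[0,0,0],0]
    - [[0,0,0],0]

```text
time_s: 24.48
eef_pos: [0.5312, -0.224, 0.0908]
ee_rot: [-0.0, 0.753, 0.658, 0.0]
contact_force: [-0.0, 1.2, -2.1]
finger_gap: 0.405
```

```bash
python3 - <<'E'
from plan import *
c=cam("side"); crop(c,(310,140,430,230),6,"pics/s18.png")
o=bot.get_obs(); print(o["eef_pos"],psi_of(o["ee_rot"]),o["finger_gap"])
plan([((.5288,-.2248,.045),1.4363),((.5288,-.2248,.010),1.4363,1)])
E
```

```text
[ 0.53139641 -0.22324608  0.09081812] 1.4369897409868262 0.40766952021779934
1 [[[-0.19,-0.24,4.58],np.float64(0.0)]] -> [ 0.5288 -0.2248  0.045 ] 1.437
4 [[[0.0,0.0,0.9],np.float64(0.0)],[[0.0,0.0,0.9],np.float64(0.0)],[[0.0,0.0,0.9],np.float64(0.0)],[[0.0,0.0,0.8],np.float64(0.0)]] -> [ 0.5288 -0.2248  0.01  ] 1.437
```

View pics/s18.png

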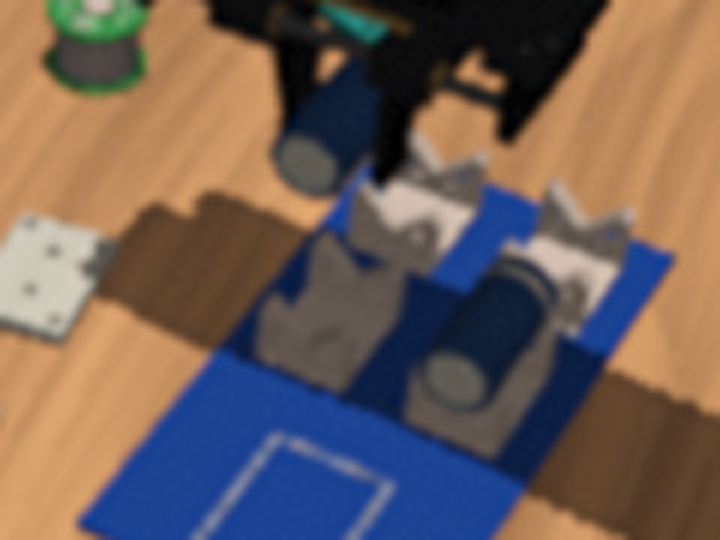

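Request:
move_arm:
  motion:
    - [[-0.2,-0.3,1.5],0]
    - [[0,0,1.5],0]
    - [[0,0,1.5],0]
    - [[0,0,1.2],0]
    - [[0,0,1.2],0]
    - [[0,0,1.0],0]
    - [[0,0,0],0]
    - [[0,0,0],0]

```text
time_s: 25.52
eef_pos: [0.528, -0.2262, 0.0116]
ee_rot: [0.0, 0.753, 0.658, 0.0]
contact_force: [0.7, -0.2, -0.7]
finger_gap: 0.405
```

Request:
move_arm:
  motion:
    - [[0.1,0,0.3],0]
    - [[0,0,0.2],0]
    - [[0,0,0.1],0]
    - [[0,0,0],0]

```text
time_s: 26.02
eef_pos: [0.5278, -0.2251, 0.0052]
ee_rot: [-0.0, 0.753, 0.658, -0.0]
contact_force: [-0.1, -0.5, -1.3]
finger_gap: 0.407
```

Request:
move_arm:
  motion:
    - [[0,0,0.1],0]
    - [[0,0,0],0]

```text
time_s: 26.28
eef_pos: [0.5278, -0.2251, 0.0042]
ee_rot: [-0.0, 0.753, 0.658, -0.0]
contact_force: [-0.3, 0.1, -1.6]
finger_gap: 0.408
```

Request:
move_arm:
  motion:
    - [[0,0,0.1],0]
    - [[0,0,0],0]

```text
time_s: 26.52
eef_pos: [0.5281, -0.2251, 0.0035]
ee_rot: [0.0, 0.753, 0.658, 0.0]
contact_force: [0.1, 0.6, 0.4]
finger_gap: 0.406
```

Request:
move_arm:
  motion:
    - [[0,0,0.1],0]
    - [[0,0,0],0]

```text
time_s: 26.78
eef_pos: [0.5282, -0.2252, 0.0033]
ee_rot: [0.0, 0.753, 0.658, -0.0]
contact_force: [-3.7, 1.6, 10.1]
finger_gap: 0.407
```

Seated. Release, retreat and go towards cap1.

Request:
move_arm:
  motion:
    - [[0,0,0],0]
    - [[0,0,0],0]
    - [[0,0,0],0]
    - [[0,0,0],0]
    - [[0,0,-2.0],0]
    - [[0,0,-3.0],0]
    - [[0,0,-5.0],0]
    - [[0,0,0],0]
  gripper: 5.5

```text
time_s: 27.78
eef_pos: [0.5309, -0.2259, 0.1079]
ee_rot: [0.004, 0.753, 0.658, 0.002]
contact_force: [0.3, -0.4, -0.2]
finger_gap: 0.631
```

```bash
python3 - <<'E'
from plan import *
c=cam("side"); crop(c,(310,140,430,230),6,"pics/s19.png")
o=bot.get_obs(); print(o["eef_pos"])
plan([((.535,.03,.12),1.623),((.5434,.1032,.10),1.623)])
E
```

```text
[ 0.52946998 -0.22563831  0.10549358]
5 [[[5.1,-0.6,-0.3],np.float64(-2.1)],[[5.1,-0.4,-0.3],np.float64(-2.2)],[[5.1,-0.2,-0.3],np.float64(-2.1)],[[5.1,0.0,-0.3],np.float64(-2.2)],[[5.11,0.2,-0.25],np.float64(-2.1)]] -> [0.535 0.03  0.12 ] 1.6222
2 [[[3.6,0.6,1.0],np.float64(-0.0)],[[3.67,0.62,1.0],np.float64(-0.0)]] -> [0.5434 0.1032 0.1   ] 1.6222
```

View pics/s19.png

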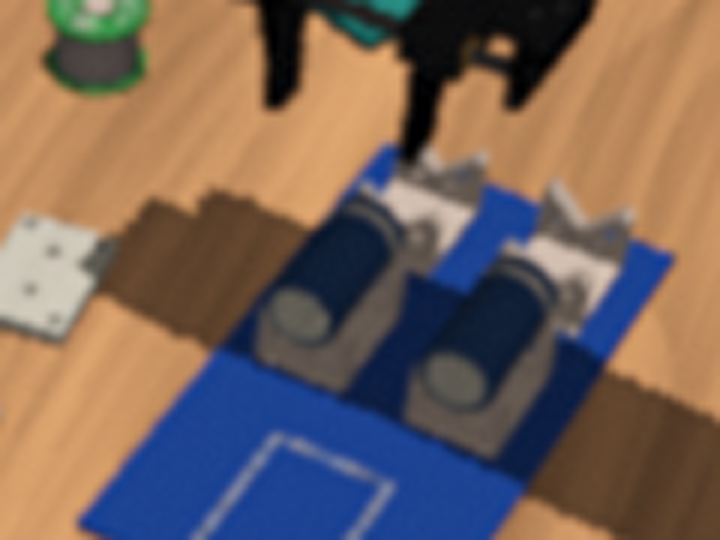

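Request:
move_arm:
  motion:
    - [[5.1,-0.6,-0.3],-2.1]
    - [[5.1,-0.4,-0.3],-2.2]
    - [[5.1,-0.2,-0.3],-2.1]
    - [[5.1,0,-0.3],-2.2]
    - [[5.1,0.2,0],-2.1]
    - [[3.6,0.6,1.0],0]
    - [[3.6,0.6,0.8],0]
    - [[0,0,0],0]
    - [[0,0,0],0]

```text
time_s: 28.95
eef_pos: [0.5413, 0.1023, 0.096]
ee_rot: [-0.0, 0.689, 0.725, -0.0]
contact_force: [-0.6, -0.3, -0.3]
finger_gap: 0.634
```

```bash
python3 - <<'E'
from plan import *
c=cam("side"); crop(c,(240,200,400,320),5,"pics/s20.png")
o=bot.get_obs(); print(o["eef_pos"])
plan([((.5432,.1032,.004),1.623,2.4)])
E
```

```text
[0.54149872 0.10174604 0.09612352]
4 [[[0.0,0.0,2.3],np.float64(-0.0)],[[0.0,0.1,2.3],np.float64(-0.0)],[[0.1,0.0,2.3],np.float64(-0.1)],[[0.04,0.08,2.31],np.float64(-0.0)]] -> [0.5432 0.1032 0.004 ] 1.6229
```

View pics/s20.png

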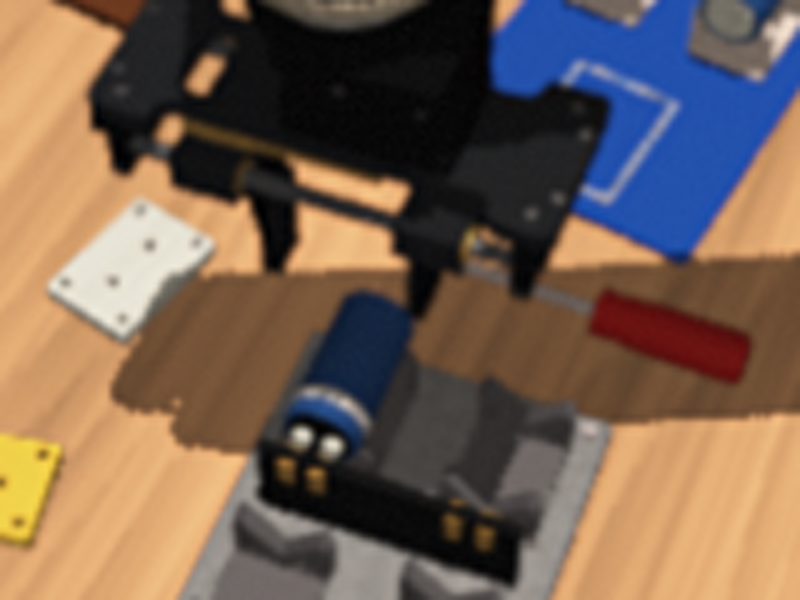

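Request:
move_arm:
  motion:
    - [[0,0.1,2.3],0]
    - [[0.1,0.1,2.3],0]
    - [[0,0,2.3],0]
    - [[0,0,2.2],0]
    - [[0,0,0],0]
    - [[0,0,0],0]

```text
time_s: 29.75
eef_pos: [0.5442, 0.1035, 0.0062]
ee_rot: [0.0, 0.689, 0.725, 0.0]
contact_force: [-1.0, 0.4, -0.6]
finger_gap: 0.631
```

Request:
move_arm:
  motion:
    - [[0,0,0],0]
    - [[0,0,0],0]
    - [[0,0,0],0]
    - [[0,0,0],0]
    - [[0,0,0],0]
  gripper: 2.5

```text
time_s: 30.38
eef_pos: [0.5429, 0.1039, 0.0056]
ee_rot: [-0.0, 0.689, 0.725, -0.001]
contact_force: [-4.5, -0.0, 5.4]
finger_gap: 0.411
```

```bash
python3 - <<'E'
from plan import *
o=bot.get_obs(); print(o["eef_pos"])
p=o["eef_pos"]+0; 
plan([((p[0],p[1],.11),1.623,3.5),((.525,-.08,.11),1.4363),((.5163,-.314,.09),1.4363)])
E
```

```text
[0.54293559 0.10394777 0.00559383]
3 [[[0.0,0.0,-3.5],np.float64(-0.0)],[[0.0,0.0,-3.5],np.float64(-0.0)],[[0.0,0.0,-3.44],np.float64(-0.0)]] -> [0.5429 0.1039 0.11  ] 1.6224
4 [[[-4.6,-0.7,-0.0],np.float64(2.7)],[[-4.6,-0.5,-0.0],np.float64(2.7)],[[-4.6,-0.2,-0.0],np.float64(2.6)],[[-4.6,-0.05,-0.0],np.float64(2.7)]] -> [ 0.525 -0.08   0.11 ] 1.4356
5 [[[-4.7,0.5,0.4],np.float64(-0.0)],[[-4.7,0.4,0.4],np.float64(-0.0)],[[-4.6,0.5,0.4],np.float64(-0.0)],[[-4.7,0.4,0.4],np.float64(-0.0)],[[-4.6,0.49,0.4],np.float64(-0.0)]] -> [ 0.5163 -0.314   0.09  ] 1.4356
```

Request:
move_arm:
  motion:
    - [[0,0,-1.5],0]
    - [[0,0,-3],0]
    - [[0,0,-3],0]
    - [[0,0,-3],0]
    - [[-2.6,-0.4,0],0]
    - [[-4.0,-0.5,0],2.7]
    - [[-4.0,-0.4,0],2.7]
    - [[-4.0,-0.2,0],2.7]
    - [[-3.8,0,0],2.6]

```text
time_s: 31.5
eef_pos: [0.5271, -0.0813, 0.1114]
ee_rot: [0.0, 0.754, 0.657, 0.0]
contact_force: [-0.3, -1.0, -1.6]
finger_gap: 0.41
```

Request:
move_arm:
  motion:
    - [[-4.7,0.5,0.2],0]
    - [[-4.7,0.4,0.4],0]
    - [[-4.6,0.5,0.4],0]
    - [[-4.7,0.4,0.4],0]
    - [[-4.6,0.5,0.4],0]
    - [[0,0,0],0]
    - [[0,0,0],0]

```text
time_s: 32.38
eef_pos: [0.5187, -0.3133, 0.0928]
ee_rot: [-0.0, 0.753, 0.658, 0.0]
contact_force: [0.3, 1.2, -1.8]
finger_gap: 0.409
```

```bash
python3 - <<'E'
from plan import *
c=cam("side"); crop(c,(310,120,430,210),6,"pics/s21.png")
o=bot.get_obs(); print(o["eef_pos"],psi_of(o["ee_rot"]),o["finger_gap"])
plan([((.5162,-.3135,.045),1.4363),((.5162,-.3135,.012),1.4363,1)])
E
```

```text
[ 0.51897278 -0.31270684  0.09286575] 1.4369134139028013 0.405529234373705
1 [[[-0.12,-0.26,4.79],np.float64(0.0)]] -> [ 0.5162 -0.3135  0.045 ] 1.4369
4 [[[0.0,-0.0,0.8],np.float64(0.0)],[[0.0,-0.0,0.8],np.float64(0.0)],[[0.0,-0.0,0.8],np.float64(0.0)],[[0.0,-0.0,0.9],np.float64(0.0)]] -> [ 0.5162 -0.3135  0.012 ] 1.4369
```

View pics/s21.png

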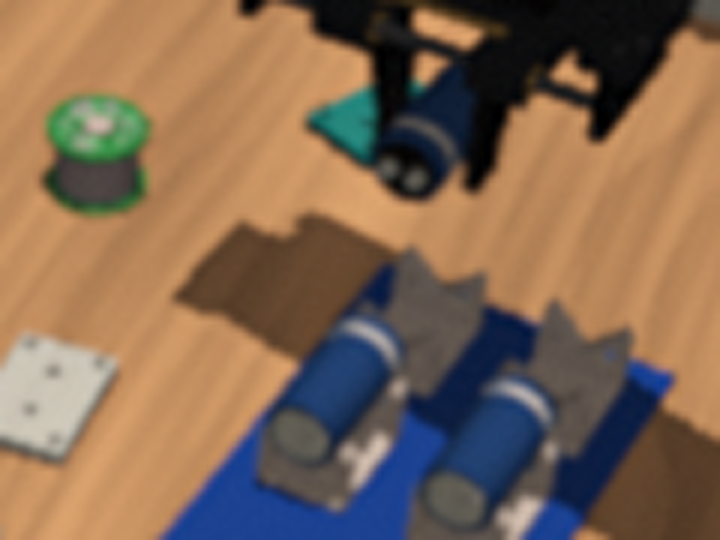

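```bash
python3 - <<'E'
from plan import *
from fitcap import *
c=cam("wrist"); save(c,"pics/w22.png"); crop(c,(240,0,440,240),3,"pics/w22c.png"); print(c["obs"]["joints"])
np.save("/tmp/w22.npy",c,allow_pickle=True)
fitcaps(c)
E
```

```text
[ 0.85184418  0.3619526  -0.46969243  1.68473435  0.17665485  1.13678948
  0.19991257]
px [316.  77.] n 4847 ctr [ 0.5297 -0.2166] z 0.0488 yaw -0.1329 y-range [-0.0288 -0.0275  0.026   0.0288] rms 0.0006
   axis ends [ 0.5258 -0.2451] [ 0.5335 -0.1881]
px [203.  79.] n 4933 ctr [ 0.4542 -0.2071] z 0.0489 yaw -0.1283 y-range [-0.0286 -0.0274  0.0261  0.0284] rms 0.0007
   axis ends [ 0.4506 -0.2354] [ 0.4579 -0.1789]
px [207. 141.] n 658 ctr [ 0.4489 -0.245 ] z 0.0488 yaw -0.2206 y-range [-0.0067 -0.0049  0.0045  0.0052] rms 0.0009
   axis ends [ 0.4475 -0.2516] [ 0.4501 -0.24  ]
px [316. 140.] n 636 ctr [ 0.5246 -0.2552] z 0.0486 yaw -0.1196 y-range [-0.005  -0.0042  0.004   0.004 ] rms 0.0009
   axis ends [ 0.524  -0.2602] [ 0.525  -0.2512]
px [320. 219.] n 1705 ctr [ 0.526  -0.2659] z 0.1478 yaw 1.4317 y-range [-0.0181 -0.0164  0.0166  0.0179] rms 0.0026
   axis ends [ 0.5439 -0.2684] [ 0.5082 -0.2634]
```

View pics/w22c.png

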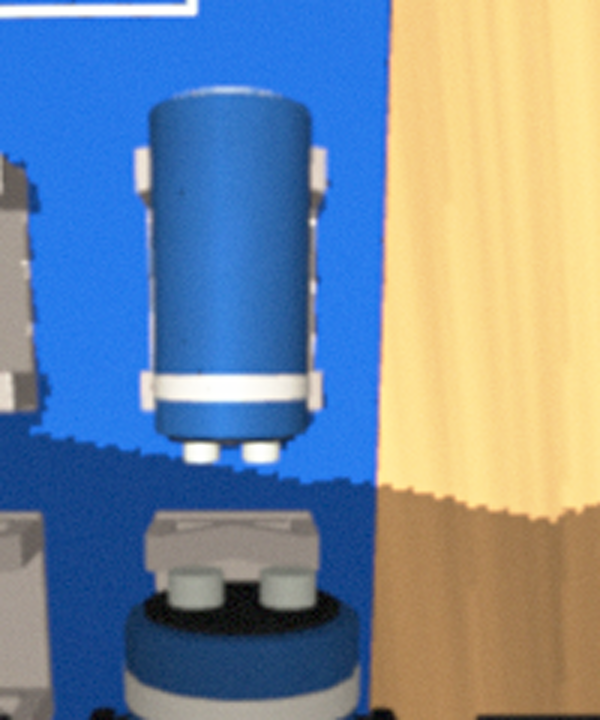

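```bash
python3 - <<'E'
from plan import *
c=np.load("/tmp/w22.npy",allow_pickle=True).item()
px=(np.array([(203,463),(261,463)])+.5)/3-.5+[240,0]
print(atz(c,px,.050)); print(dep(c,(np.array([(203,455),(261,455)])+.5)/3-.5+[240,0]))
# held
print(dep(c,(np.array([(195,574),(288,574),(195,590),(288,590),(240,600)])+.5)/3-.5+[240,0]))
E
```

```text
[[ 0.5166353  -0.26483253  0.05      ]
 [ 0.53019573 -0.26666299  0.05      ]]
[[ 0.51711017 -0.26264727  0.05392653]
 [ 0.53041642 -0.26450713  0.0532326 ]]
[[ 0.51781812 -0.27280709  0.13823573]
 [ 0.53158378 -0.2745467   0.1387693 ]
 [ 0.51763659 -0.27474822  0.14040998]
 [ 0.53124943 -0.27644969  0.14097805]
 [ 0.52386683 -0.2782134   0.13598078]]
```

Request:
move_arm:
  motion:
    - [[-0.1,-0.3,1.5],0]
    - [[0,0,1.5],0]
    - [[0,0,1.5],0]
    - [[0,0,1.2],0]
    - [[0,0,1.2],0]
    - [[0,0,1.0],0]
    - [[0,0,0],0]
    - [[0,0,0],0]

```text
time_s: 33.48
eef_pos: [0.5156, -0.3148, 0.0136]
ee_rot: [0.0, 0.753, 0.658, 0.0]
contact_force: [0.0, 0.3, -1.3]
finger_gap: 0.412
```

Request:
move_arm:
  motion:
    - [[0.1,0.1,0.3],0]
    - [[0,0,0.2],0]
    - [[0,0,0.1],0]
    - [[0,0,0],0]

```text
time_s: 33.98
eef_pos: [0.5163, -0.3138, 0.0072]
ee_rot: [-0.0, 0.753, 0.658, -0.0]
contact_force: [0.4, -0.2, -0.2]
finger_gap: 0.412
```

Request:
move_arm:
  motion:
    - [[0,0,0.1],0]
    - [[0,0,0.1],0]
    - [[0,0,0],0]

```text
time_s: 34.35
eef_pos: [0.5165, -0.3139, 0.0058]
ee_rot: [0.0, 0.753, 0.658, -0.0]
contact_force: [-2.5, 0.4, 5.3]
finger_gap: 0.409
```

Request:
move_arm:
  motion:
    - [[0,0,0],0]
    - [[0,0,0],0]
    - [[0,0,0],0]
    - [[0,0,0],0]
    - [[0,0,-2.0],0]
    - [[0,0,-3.0],0]
    - [[0,0,-5.0],0]
    - [[0,0,0],0]
    - [[0,0,0],0]
  gripper: 5.5

```text
time_s: 35.48
eef_pos: [0.5165, -0.3139, 0.1062]
ee_rot: [0.001, 0.753, 0.658, 0.0]
contact_force: [0.0, 0.2, -0.5]
finger_gap: 0.632
```

```bash
python3 - <<'E'
from plan import *
c=cam("side"); crop(c,(280,120,440,240),5,"pics/s23.png")
c=cam("top"); save(c,"pics/t23.png"); crop(c,(210,120,490,240),2,"pics/t23c.png")
o=bot.get_obs(); print(o["eef_pos"])
E
```

```text
[ 0.51578206 -0.3135219   0.10467041]
```

View pics/s23.png

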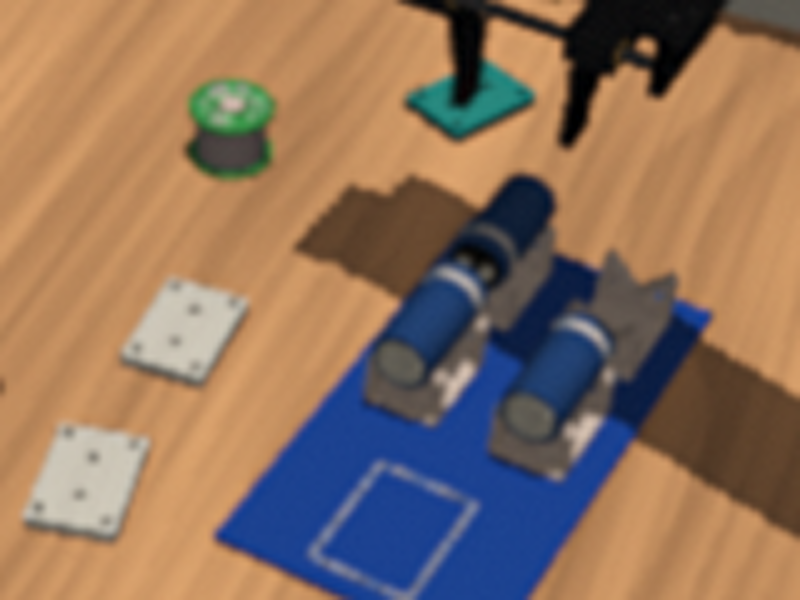

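View pics/t23.png

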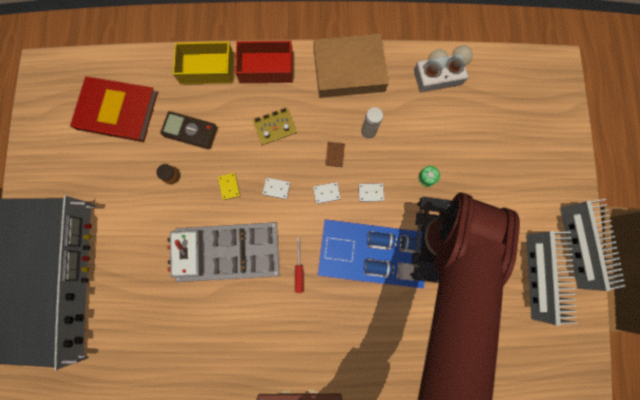

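```bash
python3 - <<'E'
from plan import *
plan([((.66,-.29,.12),1.5708)])
E
```

```text
3 [[[1.4,4.7,-0.5],np.float64(-2.6)],[[1.2,4.7,-0.5],np.float64(-2.6)],[[1.04,4.75,-0.53],np.float64(-2.6)]] -> [ 0.66 -0.29  0.12] 1.5716
```

Request:
move_arm:
  motion:
    - [[1.4,4.7,-0.5],-2.6]
    - [[1.2,4.7,-0.5],-2.6]
    - [[1.0,4.7,-0.5],-2.6]
    - [[0,0,0],0]
    - [[0,0,0],0]
  gripper: 6.8

```text
time_s: 36.2
eef_pos: [0.6592, -0.2906, 0.1188]
ee_rot: [-0.001, 0.707, 0.707, -0.001]
contact_force: [0.3, 0.1, 0.4]
finger_gap: 0.783
```

```bash
cat > fitplate.py <<'E'
from plan import *
def fitplates(c,top=.010,vmax=238,tol=.006):
    """white plate tops: minAreaRect of world points of mask contour at z=top"""
    P=cloud(c); im=c["image"].astype(int)
    m=(im.min(2)>95)&(im.max(2)-im.min(2)<45)&(abs(P[...,2]-top)<tol)&(c["depth"]>0)
    m[vmax:]=False
    m=cv2.morphologyEx(m.astype(np.uint8),cv2.MORPH_CLOSE,np.ones((7,7)))
    m=cv2.morphologyEx(m,cv2.MORPH_OPEN,np.ones((5,5)))
    cs,_=cv2.findContours(m,cv2.RETR_EXTERNAL,cv2.CHAIN_APPROX_NONE)
    for q in cs:
        if cv2.contourArea(q)<300: continue
        q=q[:,0].astype(float); w=atz(c,q,top)[:,:2]
        (cx,cy),(a,b),an=cv2.minAreaRect((w*1000).astype(np.float32))
        if a>b: an+=90; a,b=b,a
        th=(an+90)%180-90   # angle of short side vs x
        print("px",q.mean(0).round(),"ctr",round(cx/1e3,4),round(cy/1e3,4),"size",round(a,1),round(b,1),"yaw",round(np.radians(th),4), "touch" if q[:,1].max()>=vmax-2 or q[:,1].min()<2 else "")
E
python3 - <<'E'
from fitplate import *
c=cam("wrist"); o=c["obs"]; print(o["eef_pos"],psi_of(o["ee_rot"])); save(c,"pics/w24.png")
fitplates(c)
E
```

```text
[ 0.65916134 -0.2905748   0.11882092] 1.5714169905044864
px [187. 223.] ctr 0.5292 -0.3155 size 18.6 33.0 yaw -0.1171 touch
px [ 98. 213.] ctr 0.4402 -0.3064 size 40.9 45.8 yaw 1.4711 
px [189. 128.] ctr 0.5407 -0.2269 size 19.1 42.5 yaw -0.1384 
px [102. 116.] ctr 0.4611 -0.2161 size 28.3 42.1 yaw -0.13 
px [328. 102.] ctr 0.6655 -0.2056 size 49.6 69.4 yaw 0.0069
```

View pics/w24.png

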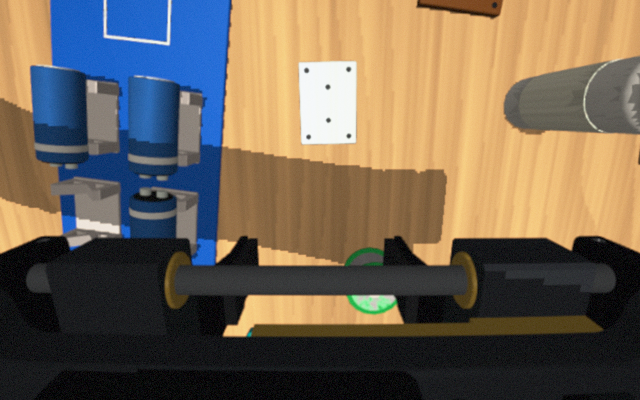

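```bash
python3 - <<'E'
from plan import *
plan([((.6655,-.2056,.05),1.578),((.6655,-.2056,-.01),1.578,2.)])
E
```

```text
3 [[[2.9,0.2,2.3],np.float64(-0.1)],[[2.8,0.2,2.3],np.float64(-0.2)],[[2.86,0.28,2.33],np.float64(-0.1)]] -> [ 0.6655 -0.2056  0.05  ] 1.5776
3 [[[0.0,0.0,2.0],np.float64(-0.0)],[[0.0,0.0,2.0],np.float64(-0.0)],[[0.0,0.0,2.0],np.float64(-0.0)]] -> [ 0.6655 -0.2056 -0.01  ] 1.5776
```

Request:
move_arm:
  motion:
    - [[2.9,0.2,1.5],-0.1]
    - [[2.8,0.2,2.0],-0.2]
    - [[2.9,0.2,2.0],-0.1]
    - [[0,0,1.4],0]
    - [[0,0,0],0]
    - [[0,0,0],0]

```text
time_s: 37.0
eef_pos: [0.6657, -0.2068, 0.052]
ee_rot: [0.001, 0.705, 0.709, -0.0]
contact_force: [0.1, -0.0, 0.0]
finger_gap: 0.779
```

```bash
python3 - <<'E'
from plan import *
c=cam("side"); crop(c,(250,150,370,240),6,"pics/s25.png")
o=bot.get_obs(); print(o["eef_pos"],psi_of(o["ee_rot"]))
plan([((.6655,-.2056,-.021),1.578,2.)])
E
```

```text
[ 0.66596156 -0.20646048  0.05216117] 1.5764300227688737
4 [[[0.0,-0.0,1.8],np.float64(-0.0)],[[0.0,-0.0,1.8],np.float64(-0.0)],[[0.0,-0.0,1.9],np.float64(-0.0)],[[0.09,-0.05,1.82],np.float64(-0.1)]] -> [ 0.6655 -0.2056 -0.021 ] 1.5782
```

View pics/s25.png

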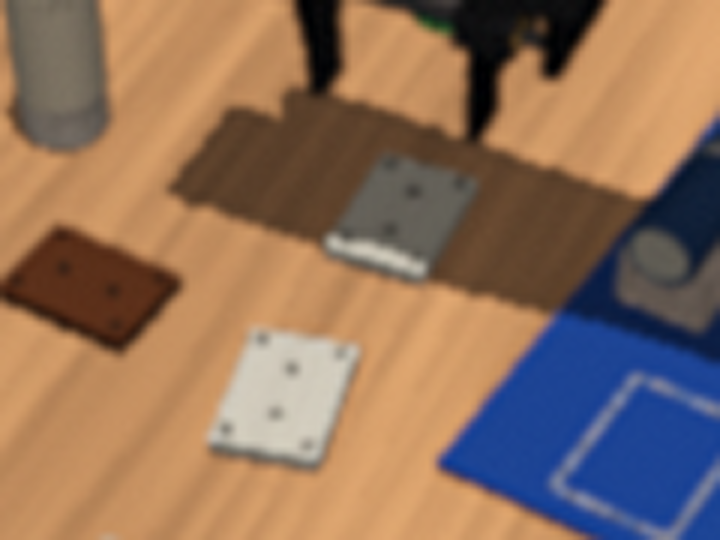

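Request:
move_arm:
  motion:
    - [[0.1,0,2.0],-0.1]
    - [[0,0,2.0],0]
    - [[0,0,1.5],0]
    - [[0,0,1.0],0]
    - [[0,0,0],0]
    - [[0,0,0],0]

```text
time_s: 37.8
eef_pos: [0.6664, -0.2036, -0.0132]
ee_rot: [0.0, 0.704, 0.71, 0.0]
contact_force: [0.3, 0.1, 0.2]
finger_gap: 0.783
```

Request:
move_arm:
  motion:
    - [[-0.2,-0.1,0.3],0]
    - [[0,0,0.3],0]
    - [[0,0,0.2],0]
    - [[0,0,0],0]
    - [[0,0,0],0]

```text
time_s: 38.42
eef_pos: [0.6649, -0.2056, -0.0217]
ee_rot: [-0.0, 0.704, 0.711, 0.0]
contact_force: [-0.5, -0.5, -0.8]
finger_gap: 0.781
```

```bash
python3 - <<'E'
from plan import *
c=cam("side"); crop(c,(270,150,350,210),9,"pics/s26.png")
P=cloud(c); m=(P[...,2]<.05)&(c["image"].max(2)<40)&(P[...,1]<-.17)&(P[...,1]>-.24)&(P[...,0]>.6)
print(m.sum(), np.sort(P[m][:,2])[:12].round(4)); o=bot.get_obs(); print(o["eef_pos"],psi_of(o["ee_rot"]))
E
```

```text
108 [0.0062 0.0079 0.0084 0.0085 0.0088 0.0091 0.0094 0.0096 0.0098 0.0109
 0.011  0.0124]
[ 0.66498413 -0.20553869 -0.02163475] 1.580455435195464
```

View pics/s26.png

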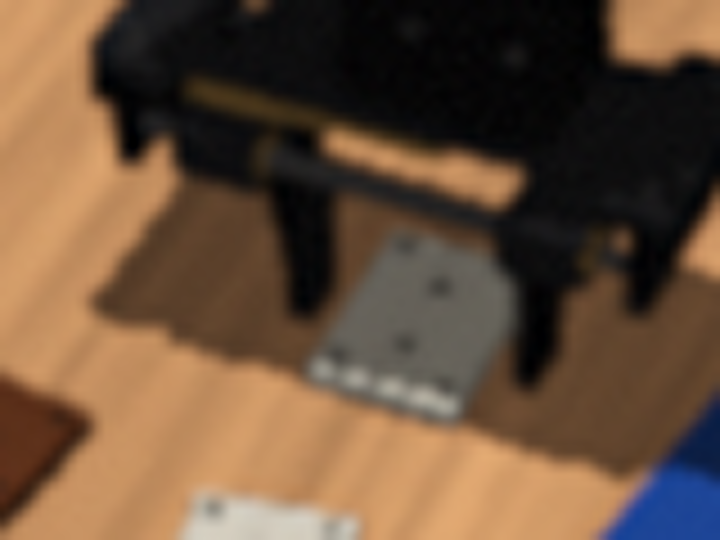

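Request:
move_arm:
  motion:
    - [[0,0,0.1],0]
    - [[0,0,0],0]
    - [[0,0,0],0]
    - [[0,0,0],0]
    - [[0,0,0],0]
    - [[0,0,0],0]
  gripper: 4.2
  squeeze: 20

```text
time_s: 39.22
eef_pos: [0.665, -0.2056, -0.0226]
ee_rot: [0.0, 0.704, 0.71, 0.0]
contact_force: [1.0, 0.4, -0.1]
finger_gap: 0.569
```

Request:
move_arm:
  motion:
    - [[0,0,-1],0]
    - [[0,0,-2],0]
    - [[0,0,-3],0]
    - [[0,0,0],0]
    - [[0,0,0],0]

```text
time_s: 39.85
eef_pos: [0.6647, -0.2057, 0.0375]
ee_rot: [0.0, 0.704, 0.71, -0.0]
contact_force: [0.1, -0.5, -0.4]
finger_gap: 0.569
```

```bash
python3 - <<'E'
from fitplate import *
c=cam("wrist"); save(c,"pics/w27.png"); o=bot.get_obs(); print(o["eef_pos"],psi_of(o["ee_rot"]),o["finger_gap"])
c=cam("side"); crop(c,(270,150,350,210),9,"pics/s27.png")
E
```

```text
[ 0.66431244 -0.20560176  0.03681923] 1.5803009914279746 0.5717357942997948
```

View pics/s27.png

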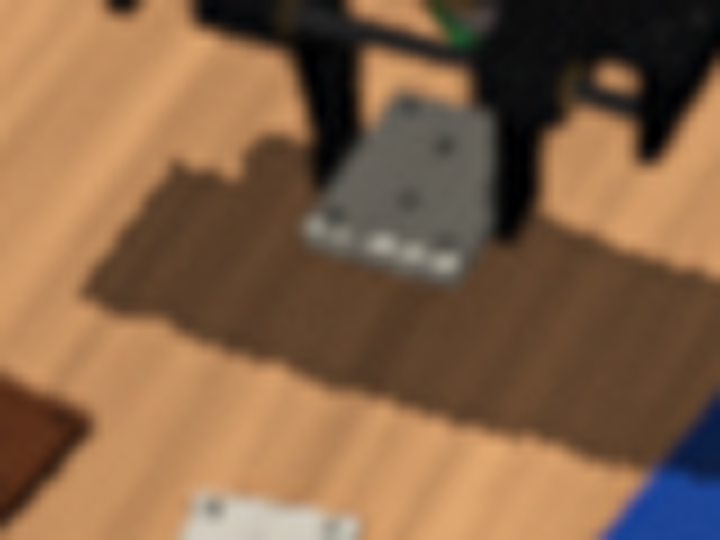

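View pics/w27.png

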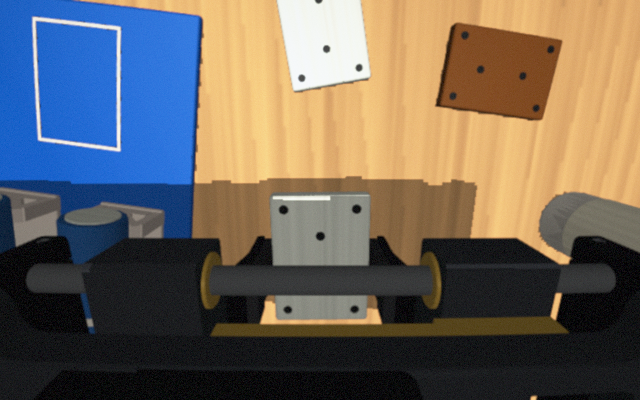

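```bash
python3 - <<'E'
from plan import *
plan([((.6643,-.2057,.085),1.580),((.5055,-.1137,.07),1.4363,4.5)])
E
```

```text
1 [[[-0.02,0.01,-4.85],np.float64(0.0)]] -> [ 0.6643 -0.2057  0.085 ] 1.5804
5 [[[1.9,-3.2,0.3],np.float64(1.7)],[[1.8,-3.2,0.3],np.float64(1.6)],[[1.7,-3.2,0.3],np.float64(1.7)],[[1.6,-3.3,0.3],np.float64(1.6)],[[1.42,-3.39,0.3],np.float64(1.7)]] -> [ 0.5055 -0.1137  0.07  ] 1.4355
```

Request:
move_arm:
  motion:
    - [[0,0,-2.4],0]
    - [[0,0,-2.4],0]
    - [[1.9,-3.2,0.3],1.7]
    - [[1.8,-3.2,0.3],1.6]
    - [[1.7,-3.2,0.3],1.7]
    - [[1.6,-3.3,0.3],1.6]
    - [[1.4,-3.4,0.3],1.7]
    - [[0,0,0],0]
    - [[0,0,0],0]
    - [[0,0,0],0]

```text
time_s: 41.2
eef_pos: [0.5066, -0.1141, 0.0702]
ee_rot: [-0.0, 0.753, 0.658, 0.0]
contact_force: [0.7, 0.0, -0.6]
finger_gap: 0.571
```

```bash
python3 - <<'E'
from fitplate import *
c=cam("wrist"); save(c,"pics/w28.png"); o=bot.get_obs(); print(o["eef_pos"],psi_of(o["ee_rot"]),o["finger_gap"])
plan([((.5055,-.1137,.00),1.4363,2)])
E
```

```text
[ 0.50650735 -0.11402489  0.07013768] 1.4351899973654412 0.5730831130584142
4 [[[0.0,-0.0,1.8],np.float64(-0.0)],[[0.0,-0.0,1.7],np.float64(-0.0)],[[0.0,-0.1,1.8],np.float64(-0.0)],[[0.02,-0.0,1.71],np.float64(-0.1)]] -> [ 0.5055 -0.1137  0.    ] 1.4369
```

View pics/w28.png

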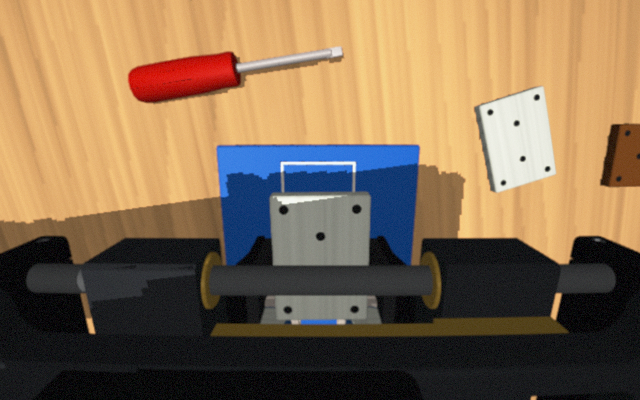

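Request:
move_arm:
  motion:
    - [[0,-0.1,1.8],0]
    - [[0,0,1.8],0]
    - [[0,0,1.8],0]
    - [[0,0,1.5],-0.1]
    - [[0,0,1.0],0]
    - [[0,0,0],0]
    - [[0,0,0],0]

```text
time_s: 42.12
eef_pos: [0.5054, -0.1136, -0.0083]
ee_rot: [0.0, 0.753, 0.658, 0.0]
contact_force: [-0.2, 0.0, -0.8]
finger_gap: 0.572
```

Request:
move_arm:
  motion:
    - [[0,0,0.3],0]
    - [[0,0,0.2],0]
    - [[0,0,0.2],0]
    - [[0,0,0],0]
    - [[0,0,0],0]

```text
time_s: 42.75
eef_pos: [0.5049, -0.1135, -0.0157]
ee_rot: [-0.0, 0.753, 0.658, 0.0]
contact_force: [0.5, -0.0, 0.3]
finger_gap: 0.572
```

```bash
python3 - <<'E'
from fitplate import *
c=cam("wrist"); crop(c,(220,120,420,330),3,"pics/w29.png"); o=bot.get_obs(); print(o["eef_pos"],psi_of(o["ee_rot"]),o["finger_gap"])
E
```

```text
[ 0.50498868 -0.11355378 -0.01568007] 1.4372977756507284 0.5677253568801521
```

View pics/w29.png

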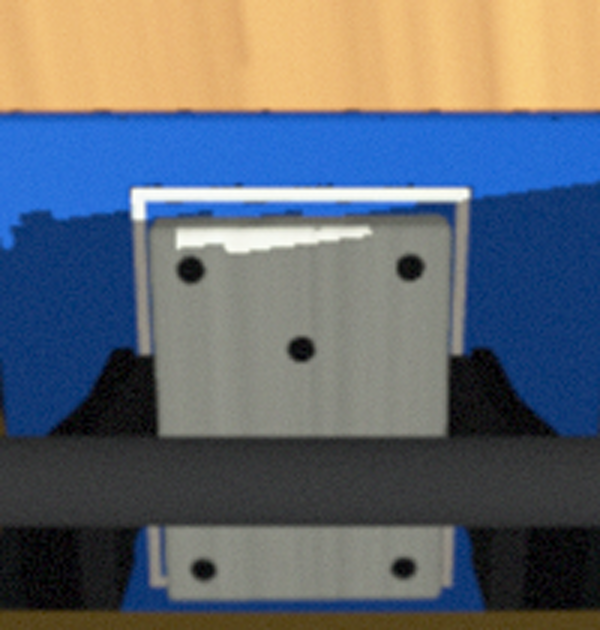

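```bash
python3 - <<'E'
from fitplate import *
c=cam("wrist"); k=lambda p:(np.array(p)+.5)/3-.5+[220,120]
a=atz(c,k([(150,216),(450,216),(168,600),(440,600)]),.017); b=atz(c,k([(131,187),(470,187),(150,588),(453,588)]),.006)
print(a.mean(0),b.mean(0)); print(np.linalg.norm(a[0]-a[1]),np.linalg.norm(a[0]-a[2]),np.linalg.norm(b[0]-b[1]),np.linalg.norm(b[0]-b[2]))
E
```

```text
[ 0.50560491 -0.11324778  0.017     ] [ 0.5052512  -0.11426046  0.006     ]
0.04893259481802236 0.0719389110141277 0.058805225775977354 0.07953475919879203
```

Request:
move_arm:
  motion:
    - [[-0.05,0,0.1],0]
    - [[0,0,0.05],0]
    - [[0,0,0],0]
    - [[0,0,0],0]

```text
time_s: 43.35
eef_pos: [0.505, -0.1141, -0.0168]
ee_rot: [0.0, 0.753, 0.658, -0.0]
contact_force: [-2.9, -0.2, 6.6]
finger_gap: 0.571
```

Contact with the tray floor; release.

Request:
move_arm:
  motion:
    - [[0,0,0],0]
    - [[0,0,0],0]
    - [[0,0,0],0]
    - [[0,0,-1.0],0]
    - [[0,0,-3.0],0]
    - [[0,0,-3.0],0]
    - [[-2,0,-2],0]
    - [[-4,0,0],0]
    - [[0,0,0],0]
    - [[0,0,0],0]
  gripper: 6.2

```text
time_s: 44.6
eef_pos: [0.4964, -0.173, 0.0727]
ee_rot: [-0.001, 0.753, 0.658, -0.0]
contact_force: [0.0, 1.3, 0.2]
finger_gap: 0.712
```

```bash
python3 - <<'E'
from fitplate import *
c=cam("wrist"); save(c,"pics/w30.png"); o=bot.get_obs(); print(o["eef_pos"],psi_of(o["ee_rot"]),o["finger_gap"])
fitplates(c,.016,tol=.004); print("bench"); fitplates(c)
E
```

```text
[ 0.49662155 -0.1725168   0.07266432] 1.4380582684662944 0.7106992724498669
px [321. 134.] ctr 0.5054 -0.1144 size 49.8 69.7 yaw -0.1214 
px [530.  58.] ctr 0.661 -0.0791 size 45.9 66.0 yaw 0.1767 
bench
px [320. 132.] ctr 0.5051 -0.1136 size 57.5 76.6 yaw -0.134 
px [529.  56.] ctr 0.6636 -0.0784 size 52.4 71.4 yaw 0.178 touch
```

View pics/w30.png

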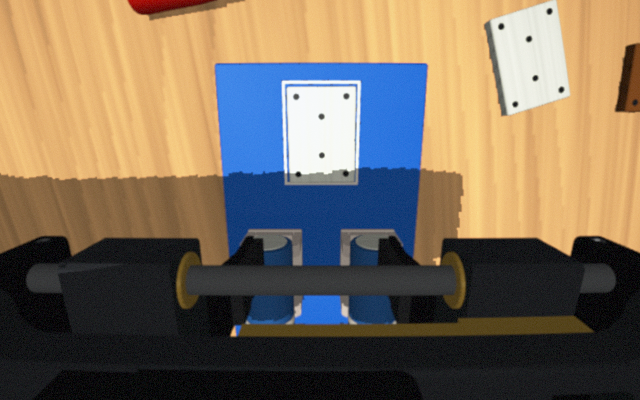

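```bash
python3 - <<'E'
from plan import *
plan([((.655,-.165,.10),1.755)])
E
```

```text
3 [[[0.9,5.2,-0.9],np.float64(-6.1)],[[0.4,5.3,-0.9],np.float64(-6.0)],[[-0.13,5.26,-0.93],np.float64(-6.1)]] -> [ 0.655 -0.165  0.1  ] 1.7557
```

Request:
move_arm:
  motion:
    - [[0.7,3.0,-1.5],0]
    - [[0.7,4.2,-1.2],-6.1]
    - [[0.2,4.3,0],-6.0]
    - [[-0.2,4.3,0],-6.1]
    - [[0,0,0],0]
    - [[0,0,0],0]
  gripper: 6.8

```text
time_s: 45.4
eef_pos: [0.6556, -0.1659, 0.0993]
ee_rot: [-0.001, 0.639, 0.769, -0.0]
contact_force: [-0.2, 0.2, -0.9]
finger_gap: 0.781
```

```bash
python3 - <<'E'
from fitplate import *
c=cam("wrist"); save(c,"pics/w31.png"); o=bot.get_obs(); print(o["eef_pos"],psi_of(o["ee_rot"]),o["finger_gap"])
fitplates(c)
E
```

```text
[ 0.65532678 -0.16646604  0.09958458] 1.7548944236185797 0.777426782467573
px [103. 220.] ctr 0.4616 -0.2177 size 25.3 38.8 yaw -0.1386 touch
px [176. 146.] ctr 0.5261 -0.1412 size 14.6 26.5 yaw 0.0836 
px [182. 102.] ctr 0.5253 -0.0998 size 24.8 45.2 yaw -0.1448 
px [351. 102.] ctr 0.6651 -0.0787 size 49.4 69.5 yaw 0.1848
```

View pics/w31.png

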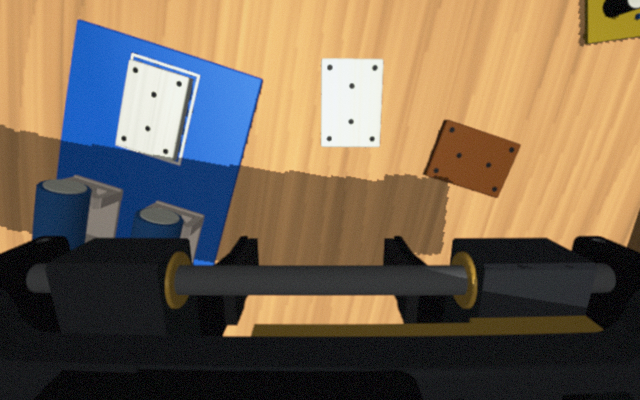

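```bash
python3 - <<'E'
from plan import *
plan([((.6651,-.0787,.02),1.7558)])
E
```

```text
3 [[[2.8,0.9,2.7],np.float64(-0.0)],[[2.8,0.8,2.6],np.float64(-0.0)],[[2.85,0.87,2.66],np.float64(-0.1)]] -> [ 0.6651 -0.0787  0.02  ] 1.7566
```

Request:
move_arm:
  motion:
    - [[2.8,0.9,1.0],0]
    - [[2.8,0.8,1.0],0]
    - [[2.8,0.9,2.0],-0.1]
    - [[0,0,2],0]
    - [[0,0,2],0]
    - [[0,0,1.5],0]
    - [[0,0,1.2],0]
    - [[0,0,0],0]
    - [[0,0,0],0]

```text
time_s: 46.58
eef_pos: [0.6668, -0.0798, -0.0067]
ee_rot: [0.0, 0.639, 0.77, 0.0]
contact_force: [-0.7, -0.4, 0.3]
finger_gap: 0.783
```

```bash
python3 - <<'E'
from plan import *
c=cam("side"); crop(c,(240,170,340,245),8,"pics/s32.png")
o=bot.get_obs(); print(o["eef_pos"],psi_of(o["ee_rot"]))
plan([((.6651,-.0787,-.0225),1.7558)])
E
```

```text
[ 0.66693282 -0.07980228 -0.00648003] 1.756488608199585
1 [[[0.14,-0.16,1.6],np.float64(0.0)]] -> [ 0.6651 -0.0787 -0.0225] 1.7565
```

View pics/s32.png

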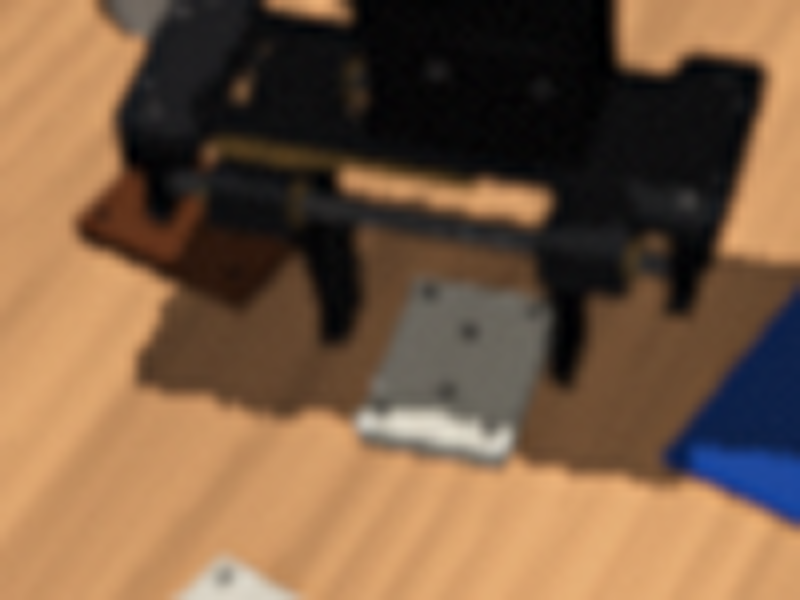

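Request:
move_arm:
  motion:
    - [[0.1,-0.2,0.6],0]
    - [[0,0,0.6],0]
    - [[0,0,0.4],0]
    - [[0,0,0],0]
    - [[0,0,0],0]

```text
time_s: 47.25
eef_pos: [0.664, -0.0791, -0.0227]
ee_rot: [-0.0, 0.638, 0.77, -0.0]
contact_force: [-4.0, -0.2, 7.8]
finger_gap: 0.78
```

Request:
move_arm:
  motion:
    - [[0,0,-0.2],0]
    - [[0,0,0],0]

```text
time_s: 47.5
eef_pos: [0.6643, -0.0791, -0.0213]
ee_rot: [0.0, 0.638, 0.77, 0.0]
contact_force: [-0.1, 0.3, -0.5]
finger_gap: 0.782
```

```bash
python3 - <<'E'
from plan import *
c=cam("side"); crop(c,(240,170,340,245),8,"pics/s33.png")
o=bot.get_obs(); print(o["eef_pos"],psi_of(o["ee_rot"]),o["contact_force"])
E
```

```text
[ 0.66420959 -0.0791324  -0.02139451] 1.7566384052847963 [ 0.20782996  0.30055302 -0.21880771]
```

View pics/s33.png

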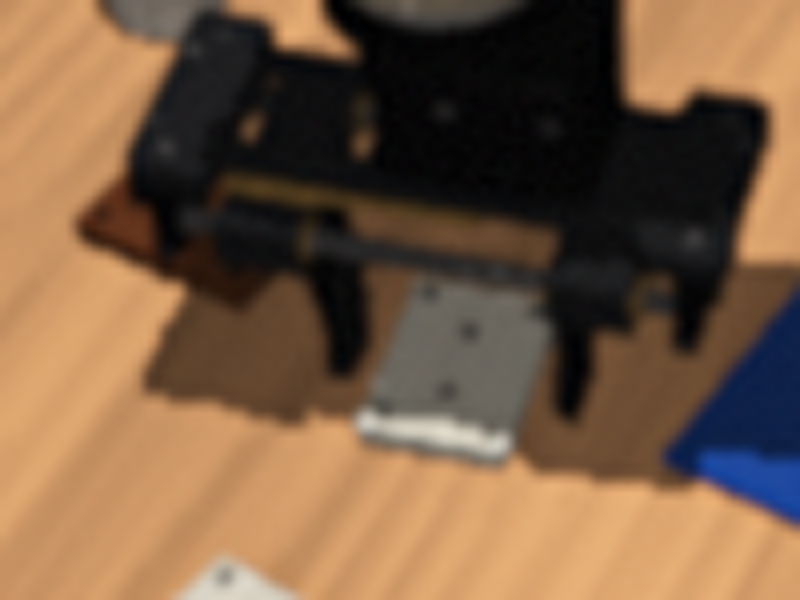

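Request:
move_arm:
  motion:
    - [[0,0,0],0]
    - [[0,0,0],0]
    - [[0,0,0],0]
    - [[0,0,0],0]
    - [[0,0,0],0]
    - [[0,0,0],0]
  gripper: 4.2

```text
time_s: 48.3
eef_pos: [0.6641, -0.0791, -0.0213]
ee_rot: [-0.0, 0.638, 0.77, -0.0]
contact_force: [-0.1, 0.6, -0.8]
finger_gap: 0.574
```

Request:
move_arm:
  motion:
    - [[0,0,-1],0]
    - [[0,0,-2],0]
    - [[0,0,-3],0]
    - [[0,0,-4],0]
    - [[0,0,0],0]
    - [[0,0,0],0]

```text
time_s: 49.05
eef_pos: [0.6642, -0.0793, 0.0795]
ee_rot: [0.0, 0.638, 0.77, 0.0]
contact_force: [-0.7, -0.3, -1.5]
finger_gap: 0.571
```

```bash
python3 - <<'E'
from plan import *
c=cam("side"); crop(c,(240,150,340,225),8,"pics/s34.png")
o=bot.get_obs(); print(o["eef_pos"],psi_of(o["ee_rot"]),o["finger_gap"])
plan([((.5054,-.1142,.07),1.4363,4.5)])
E
```

```text
[ 0.66375858 -0.07927256  0.07854432] 1.7565636435560579 0.5712668670397985
4 [[[-0.1,-4.1,0.2],np.float64(4.6)],[[-0.5,-4.0,0.2],np.float64(4.6)],[[-0.8,-4.0,0.2],np.float64(4.6)],[[-1.03,-3.87,0.25],np.float64(4.5)]] -> [ 0.5054 -0.1142  0.07  ] 1.4372
```

View pics/s34.png

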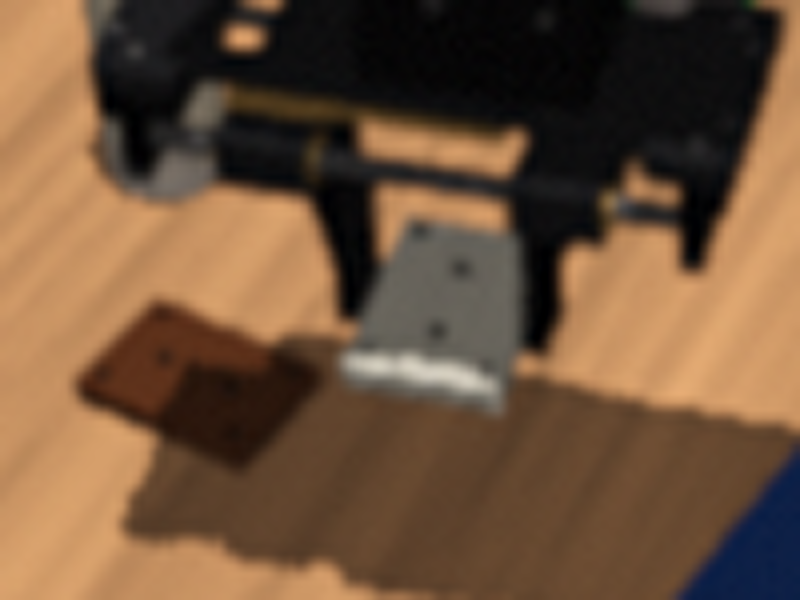

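Request:
move_arm:
  motion:
    - [[-0.1,-4.1,0.2],4.6]
    - [[-0.5,-4.0,0.2],4.6]
    - [[-0.8,-4.0,0.2],4.6]
    - [[-1.0,-3.9,0.2],4.5]
    - [[0,0,0],0]
    - [[0,0,0],0]
    - [[0,0,0],0]

```text
time_s: 49.98
eef_pos: [0.5064, -0.1132, 0.0707]
ee_rot: [-0.0, 0.752, 0.659, 0.0]
contact_force: [-0.8, 0.8, -2.0]
finger_gap: 0.573
```

```bash
python3 - <<'E'
from plan import *
o=bot.get_obs(); print(o["eef_pos"],psi_of(o["ee_rot"]),o["finger_gap"])
plan([((.5052,-.1143,.005),1.437,2)])
E
```

```text
[ 0.50641572 -0.1131769   0.07065799] 1.4384888063019141 0.5732862333686848
4 [[[-0.0,-0.0,1.6],np.float64(0.0)],[[-0.0,-0.0,1.7],np.float64(0.0)],[[-0.1,-0.1,1.6],np.float64(0.0)],[[-0.03,-0.01,1.67],np.float64(0.1)]] -> [ 0.5052 -0.1143  0.005 ] 1.4367
```

Request:
move_arm:
  motion:
    - [[-0.1,-0.1,1.6],0.1]
    - [[0,0,1.7],0]
    - [[0,0,1.6],0]
    - [[0,0,1.5],0]
    - [[0,0,0],0]
    - [[0,0,0],0]
    - [[0,0,0],0]

```text
time_s: 50.85
eef_pos: [0.505, -0.1147, 0.0074]
ee_rot: [0.0, 0.753, 0.658, 0.0]
contact_force: [-0.3, 0.5, -0.9]
finger_gap: 0.571
```

```bash
python3 - <<'E'
from plan import *
c=cam("wrist"); crop(c,(220,120,420,330),3,"pics/w35.png")
o=bot.get_obs(); print(o["eef_pos"],psi_of(o["ee_rot"]),o["finger_gap"],o["contact_force"])
E
```

```text
[ 0.50492778 -0.11474559  0.00737993] 1.4353376189400557 0.5680414677553822 [-0.43401105 -0.47156603 -1.05086532]
```

View pics/w35.png

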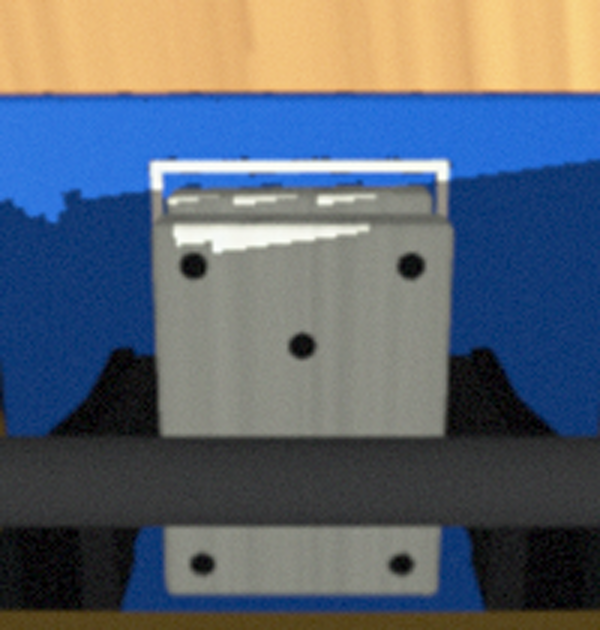

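Request:
move_arm:
  motion:
    - [[0.05,0,0.5],0]
    - [[0,0,0.4],0]
    - [[0,0,0.2],0]
    - [[0,0,0],0]
    - [[0,0,0],0]

```text
time_s: 51.52
eef_pos: [0.5045, -0.1141, -0.0042]
ee_rot: [-0.0, 0.753, 0.658, 0.0]
contact_force: [-0.6, 0.7, -0.8]
finger_gap: 0.57
```

Request:
move_arm:
  motion:
    - [[0,0,0.1],0]
    - [[0,0,0],0]

```text
time_s: 51.78
eef_pos: [0.5045, -0.1141, -0.0053]
ee_rot: [-0.0, 0.753, 0.658, 0.0]
contact_force: [-0.3, 0.2, -1.5]
finger_gap: 0.573
```

Request:
move_arm:
  motion:
    - [[0,0.05,0.1],0]
    - [[0,0,0],0]
    - [[0,0,0],0]

```text
time_s: 52.15
eef_pos: [0.5047, -0.1141, -0.0055]
ee_rot: [-0.0, 0.753, 0.658, -0.0]
contact_force: [-6.1, 1.5, 10.9]
finger_gap: 0.571
```

Request:
move_arm:
  motion:
    - [[0,0,-0.05],0]
    - [[0,0,0],0]
    - [[0,0,0],0]
    - [[0,0,-1.0],0]
    - [[0,0,-3.0],0]
    - [[0,0,-3.0],0]
    - [[-2,0,-2],0]
    - [[-4,0,0],0]
    - [[0,0,0],0]
    - [[0,0,0],0]
  gripper: 6.2

```text
time_s: 53.4
eef_pos: [0.497, -0.1731, 0.0846]
ee_rot: [-0.0, 0.753, 0.658, 0.0]
contact_force: [-0.1, 0.7, -0.6]
finger_gap: 0.71
```

```bash
python3 - <<'E'
from fitplate import *
c=cam("wrist"); crop(c,(200,40,440,240),3,"pics/w36.png"); o=bot.get_obs(); print(o["eef_pos"],psi_of(o["ee_rot"]),o["finger_gap"])
fitplates(c,.026,tol=.004)
c=cam("top"); save(c,"pics/t36.png")
E
```

```text
[ 0.49709648 -0.17263973  0.08446377] 1.436421051761219 0.7085450543261155
px [320. 133.] ctr 0.5051 -0.1144 size 50.1 68.9 yaw -0.1356
```

View pics/w36.png

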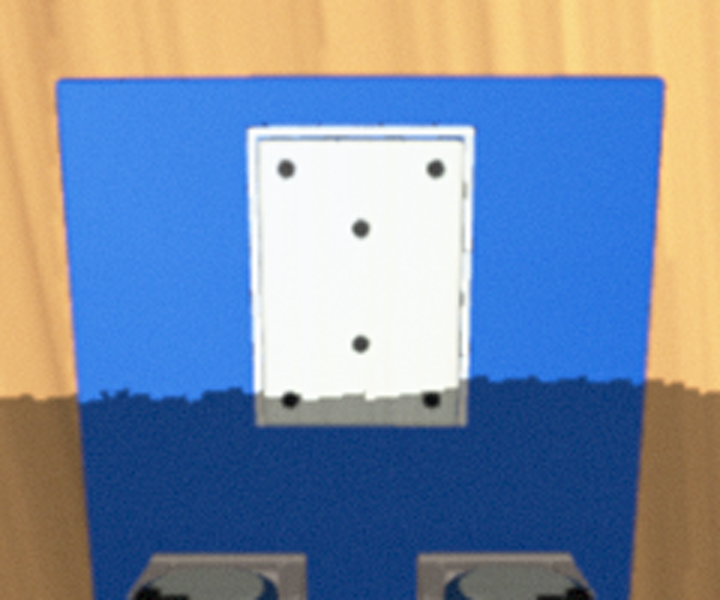

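View pics/t36.png

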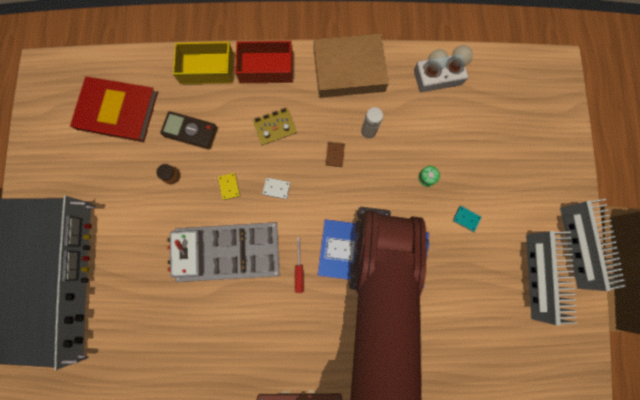

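```bash
python3 - <<'E'
from plan import *
plan([((.50,-.17,.11),1.436),((.66,-.03,.10),1.378,4.5)])
E
```

```text
1 [[[0.29,0.25,-2.56],np.float64(0.1)]] -> [ 0.5  -0.17  0.11] 1.4352
5 [[[3.2,2.8,0.2],np.float64(0.7)],[[3.2,2.8,0.2],np.float64(0.6)],[[3.3,2.7,0.2],np.float64(0.7)],[[3.3,2.7,0.2],np.float64(0.6)],[[3.34,2.58,0.2],np.float64(0.7)]] -> [ 0.6599 -0.03    0.1   ] 1.3776
```

Request:
move_arm:
  motion:
    - [[0.3,0.2,-2.5],0]
    - [[3.2,2.8,0.2],0.7]
    - [[3.2,2.8,0.2],0.6]
    - [[3.3,2.7,0.2],0.7]
    - [[3.3,2.7,0.2],0.7]
    - [[3.3,2.6,0.2],0.7]
    - [[0,0,0],0]
    - [[0,0,0],0]
  gripper: 6.8

```text
time_s: 54.5
eef_pos: [0.6589, -0.0309, 0.0989]
ee_rot: [-0.0, 0.772, 0.636, -0.0]
contact_force: [0.1, 0.5, 0.3]
finger_gap: 0.775
```

```bash
python3 - <<'E'
from fitplate import *
c=cam("wrist"); save(c,"pics/w37.png"); o=bot.get_obs(); print(o["eef_pos"],psi_of(o["ee_rot"]),o["finger_gap"])
fitplates(c)
E
```

```text
[ 0.65879416 -0.03180517  0.09909999] 1.3761304400452687 0.7803097028647449
px [22. 52.] ctr 0.4427 0.1421 size 10.9 29.4 yaw 1.3318 
px [322.  85.] ctr 0.6793 0.064 size 49.7 69.5 yaw -0.1994 
px [112.  23.] ctr 0.5249 0.1456 size 9.1 31.9 yaw 1.3897 
px [108.  83.] ctr 0.5054 0.1039 size 92.4 149.1 yaw -1.5162 touch
```

View pics/w37.png

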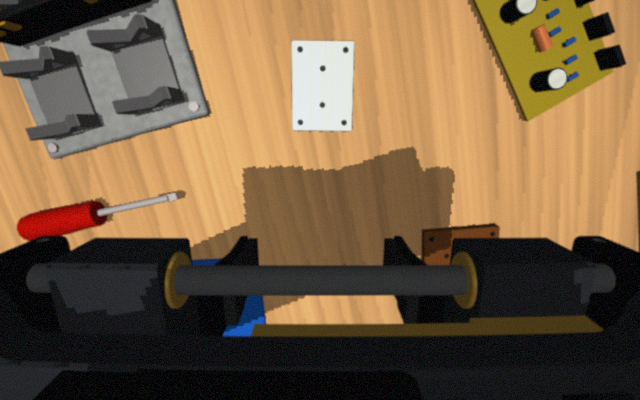

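```bash
python3 - <<'E'
from plan import *
plan([((.6793,.064,.05),1.3714)])
E
```

```text
2 [[[4.9,0.1,2.5],np.float64(0.1)],[[4.9,0.05,2.41],np.float64(0.2)]] -> [0.6793 0.064  0.05  ] 1.3709
```

Request:
move_arm:
  motion:
    - [[4.9,0.1,1.0],0.1]
    - [[4.9,0.1,2.0],0.2]
    - [[0,0,2.0],0]
    - [[0,0,2.0],0]
    - [[0,0,1.8],0]
    - [[0,0,1.6],0]
    - [[0,0,0],0]
    - [[0,0,0],0]

```text
time_s: 55.55
eef_pos: [0.6808, 0.0643, -0.0041]
ee_rot: [0.0, 0.774, 0.633, 0.0]
contact_force: [0.6, -0.1, 0.6]
finger_gap: 0.788
```

```bash
python3 - <<'E'
from plan import *
c=cam("side"); crop(c,(210,190,310,265),8,"pics/s38.png")
o=bot.get_obs(); print(o["eef_pos"],psi_of(o["ee_rot"]))
plan([((.6793,.064,-.0213),1.3714)])
E
```

```text
[ 0.68099163  0.0643839  -0.00386748] 1.3707576908327004
1 [[[-0.07,-0.16,1.74],np.float64(-0.0)]] -> [ 0.6793  0.064  -0.0213] 1.3708
```

View pics/s38.png

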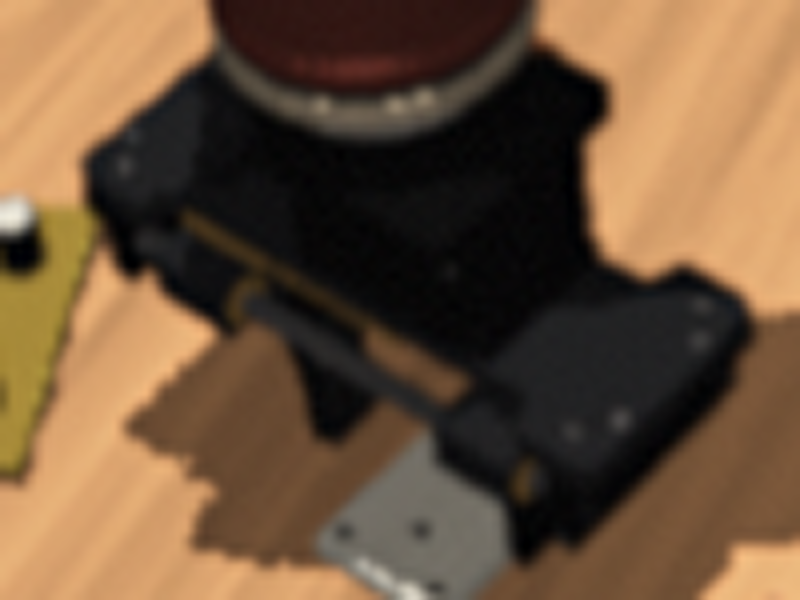

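Request:
move_arm:
  motion:
    - [[-0.1,-0.1,0.7],0]
    - [[0,0,0.6],0]
    - [[0,0,0.3],0]
    - [[0,0,0],0]
    - [[0,0,0],0]

```text
time_s: 56.22
eef_pos: [0.6793, 0.0636, -0.0206]
ee_rot: [0.0, 0.774, 0.633, 0.0]
contact_force: [-0.4, -0.4, 0.1]
finger_gap: 0.786
```

Request:
move_arm:
  motion:
    - [[0,0,0.1],0]
    - [[0,0,0],0]
    - [[0,0,0],0]
    - [[0,0,0],0]
    - [[0,0,0],0]
    - [[0,0,0],0]
  gripper: 4.2

```text
time_s: 56.98
eef_pos: [0.6792, 0.0636, -0.0217]
ee_rot: [-0.0, 0.774, 0.633, 0.0]
contact_force: [0.4, 0.4, -0.2]
finger_gap: 0.576
```

Request:
move_arm:
  motion:
    - [[0,0,-1],0]
    - [[0,0,-2],0]
    - [[0,0,-3],0]
    - [[0,0,-4],0]
    - [[0,0,-2],0]
    - [[0,0,0],0]
    - [[0,0,0],0]

```text
time_s: 57.85
eef_pos: [0.6784, 0.0632, 0.0968]
ee_rot: [-0.0, 0.774, 0.633, -0.001]
contact_force: [-1.1, -0.5, -2.0]
finger_gap: 0.569
```

```bash
python3 - <<'E'
from plan import *
c=cam("wrist"); crop(c,(220,120,420,330),3,"pics/w39.png")
o=bot.get_obs(); print(o["eef_pos"],psi_of(o["ee_rot"]),o["finger_gap"])
plan([((.5050,-.1142,.08),1.437,4.5)])
E
```

```text
[0.67819852 0.06318936 0.09645278] 1.3708248394982898 0.5727696051048864
6 [[[-3.5,-2.2,0.3],np.float64(-0.6)],[[-3.4,-2.3,0.3],np.float64(-0.6)],[[-3.4,-2.3,0.3],np.float64(-0.6)],[[-3.4,-2.4,0.2],np.float64(-0.7)],[[-3.4,-2.4,0.3],np.float64(-0.6)],[[-3.35,-2.4,0.25],np.float64(-0.7)]] -> [ 0.505  -0.1142  0.08  ] 1.4371
```

View pics/w39.png

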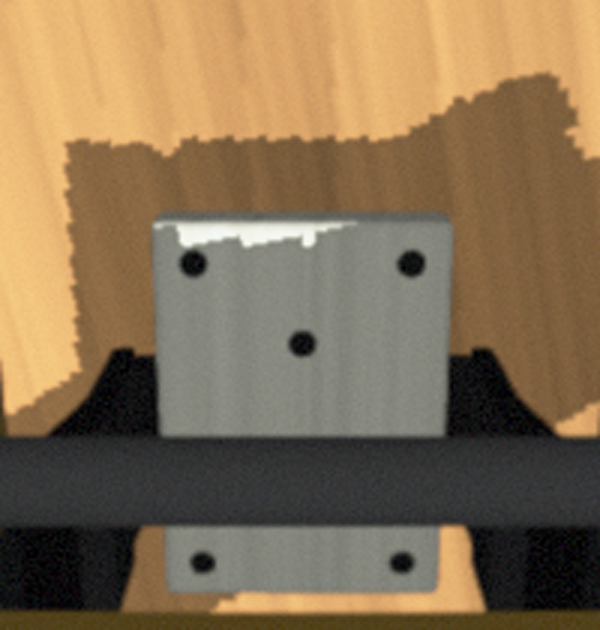

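Request:
move_arm:
  motion:
    - [[-3.5,-2.2,0.3],-0.6]
    - [[-3.4,-2.3,0.3],-0.6]
    - [[-3.4,-2.3,0.3],-0.6]
    - [[-3.4,-2.4,0.2],-0.7]
    - [[-3.4,-2.4,0.3],-0.6]
    - [[-3.4,-2.4,0.2],-0.7]
    - [[0,0,0],0]
    - [[0,0,0],0]
    - [[0,0,0],0]

```text
time_s: 59.02
eef_pos: [0.5064, -0.1132, 0.082]
ee_rot: [-0.0, 0.752, 0.659, 0.0]
contact_force: [-0.5, -0.8, -1.3]
finger_gap: 0.573
```

```bash
python3 - <<'E'
from plan import *
o=bot.get_obs(); print(o["eef_pos"],psi_of(o["ee_rot"]),o["finger_gap"])
plan([((.5048,-.1144,.014),1.437,2)])
E
```

```text
[ 0.50644607 -0.11316253  0.08196799] 1.4388206735329205 0.5725858363233207
4 [[[-0.0,-0.0,1.7],np.float64(0.0)],[[-0.0,-0.0,1.7],np.float64(0.0)],[[-0.1,-0.1,1.7],np.float64(0.1)],[[-0.04,-0.05,1.7],np.float64(0.0)]] -> [ 0.5048 -0.1144  0.014 ] 1.4371
```

Request:
move_arm:
  motion:
    - [[-0.1,-0.1,1.7],0.1]
    - [[0,0,1.7],0]
    - [[0,0,1.7],0]
    - [[0,0,1.6],0]
    - [[0,0,0],0]
    - [[0,0,0],0]
    - [[0,0,0],0]

```text
time_s: 59.9
eef_pos: [0.5054, -0.1153, 0.0159]
ee_rot: [0.001, 0.753, 0.658, 0.0]
contact_force: [0.2, -0.4, -0.1]
finger_gap: 0.571
```

```bash
python3 - <<'E'
from plan import *
c=cam("wrist"); crop(c,(220,120,420,330),3,"pics/w40.png")
o=bot.get_obs(); print(o["eef_pos"],psi_of(o["ee_rot"]),o["finger_gap"],o["contact_force"])
E
```

```text
[ 0.50533529 -0.11531497  0.01588867] 1.435447011568575 0.5736453603957594 [ 0.0477044  -0.33474662 -0.25845921]
```

View pics/w40.png

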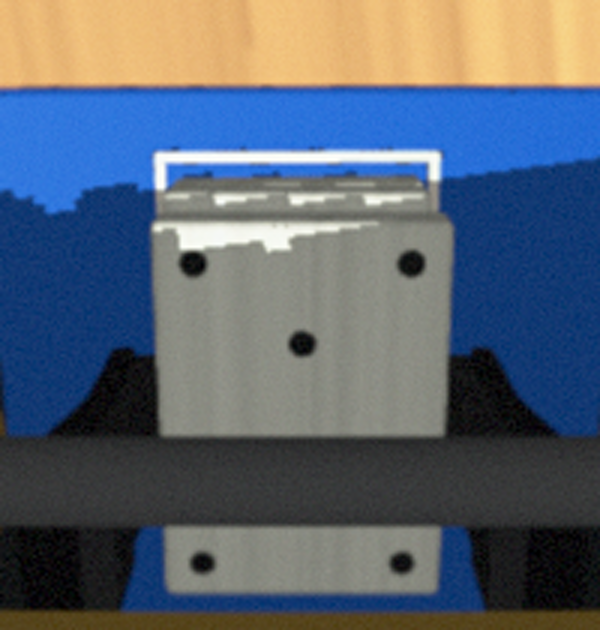

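Request:
move_arm:
  motion:
    - [[0.1,0,0.4],0]
    - [[0,0,0.4],0]
    - [[0,0,0.2],0]
    - [[0,0,0],0]
    - [[0,0,0],0]

```text
time_s: 60.58
eef_pos: [0.505, -0.1141, 0.0053]
ee_rot: [-0.0, 0.753, 0.658, 0.0]
contact_force: [-0.3, -0.3, -1.0]
finger_gap: 0.569
```

Request:
move_arm:
  motion:
    - [[-0.02,-0.03,0.1],0]
    - [[0,0,0],0]
    - [[0,0,0],0]

```text
time_s: 60.95
eef_pos: [0.5046, -0.1143, 0.0043]
ee_rot: [-0.0, 0.753, 0.658, 0.0]
contact_force: [0.6, -0.2, -0.4]
finger_gap: 0.572
```

Request:
move_arm:
  motion:
    - [[0,0,0.07],0]
    - [[0,0,0],0]

```text
time_s: 61.2
eef_pos: [0.5047, -0.1143, 0.0041]
ee_rot: [0.0, 0.753, 0.658, -0.0]
contact_force: [-3.9, 1.0, 7.4]
finger_gap: 0.574
```

Request:
move_arm:
  motion:
    - [[0,0,0],0]
    - [[0,0,0],0]
    - [[0,0,0],0]
    - [[0,0,-1.0],0]
    - [[0,0,-3.0],0]
    - [[0,0,-3.0],0]
    - [[-2,0,-2],0]
    - [[-4,0,0],0]
    - [[0,0,0],0]
    - [[0,0,0],0]
  gripper: 6.2

```text
time_s: 62.45
eef_pos: [0.4967, -0.1733, 0.0939]
ee_rot: [-0.0, 0.753, 0.658, 0.0]
contact_force: [-0.6, 0.4, 0.6]
finger_gap: 0.715
```

```bash
python3 - <<'E'
from fitplate import *
c=cam("wrist"); crop(c,(200,40,440,240),3,"pics/w41.png"); o=bot.get_obs(); print(o["eef_pos"],psi_of(o["ee_rot"]),o["finger_gap"])
fitplates(c,.036,tol=.004)
E
```

```text
[ 0.49673171 -0.17284817  0.09379964] 1.4363810831213863 0.711779810399825
px [320. 132.] ctr 0.5053 -0.1139 size 50.2 68.6 yaw -0.1357
```

View pics/w41.png

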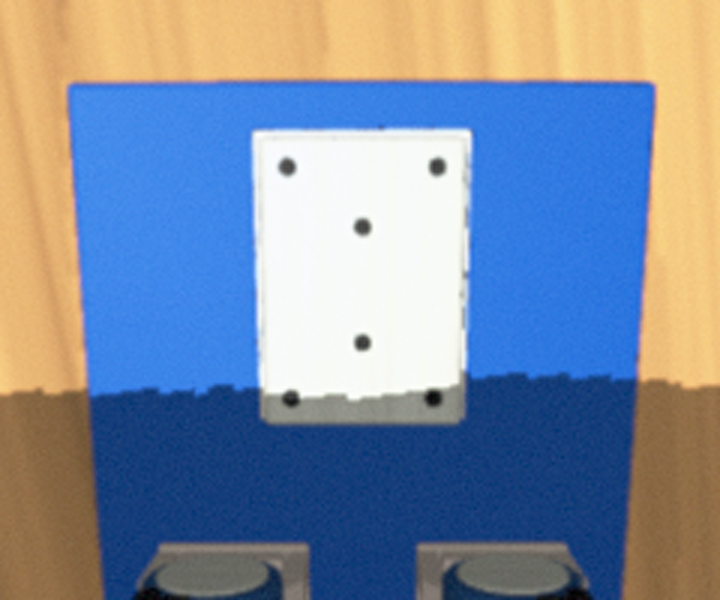

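Request:
move_arm:
  motion:
    - [[0,0,-5],0]
    - [[0,0,-5],0]
    - [[-4,-1,-5],0]
    - [[-5,-1,0],0]
    - [[-5,0,0],0]
    - [[-5,0,0],0]
    - [[-5,0,0],0]
    - [[-5,0,0],0]
    - [[0,0,0],0]
    - [[0,0,0],0]

```text
time_s: 63.75
eef_pos: [0.4391, -0.4556, 0.2415]
ee_rot: [-0.0, 0.753, 0.658, 0.001]
contact_force: [-0.1, 0.5, 0.3]
finger_gap: 0.713
```

```bash
python3 - <<'E'
from fitplate import *
from fitcap import *
c=cam("side"); save(c,"pics/s42.png"); crop(c,(310,140,430,250),6,"pics/s42c.png")
crop(c,(220,300,340,390),6,"pics/s42l.png")
c=cam("top"); save(c,"pics/t42.png"); print(bot.get_obs()["eef_pos"])
c=cam("wrist"); save(c,"pics/w42.png"); fitcaps(c); fitplates(c,.036,tol=.004)
E
```

```text
[ 0.43932636 -0.45522453  0.24198299]
px [375.  11.] n 268 ctr [ 0.5204 -0.2844] z 0.0488 yaw -0.0632 y-range [-0.0055 -0.004   0.0048  0.009 ] rms 0.001
   axis ends [ 0.52   -0.2899] [ 0.521  -0.2755]
px [373.  50.] n 1789 ctr [ 0.5154 -0.3218] z 0.0487 yaw -0.1263 y-range [-0.0286 -0.0274  0.0263  0.0276] rms 0.0007
   axis ends [ 0.5118 -0.3501] [ 0.5189 -0.2944]
px [540.  79.] ctr 0.711 -0.3709 size 42.4 43.0 yaw 1.4664
```

View pics/s42c.png

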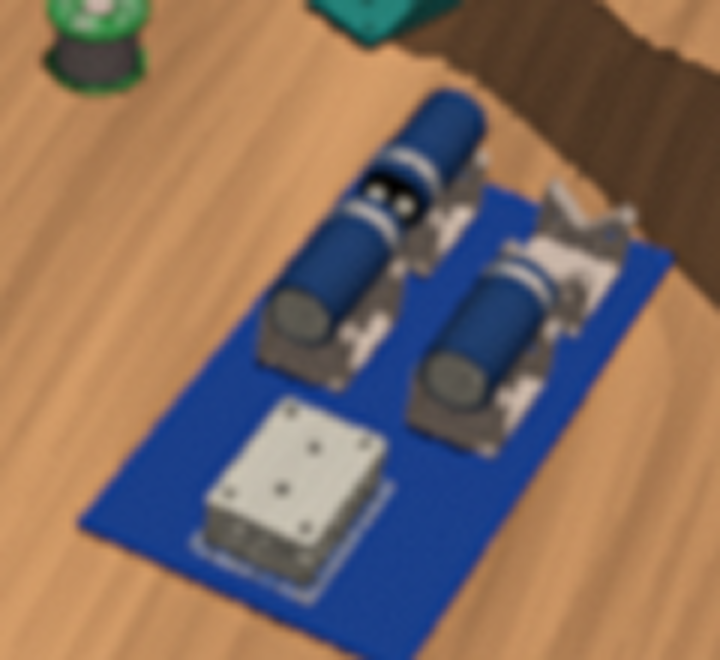

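View pics/t42.png

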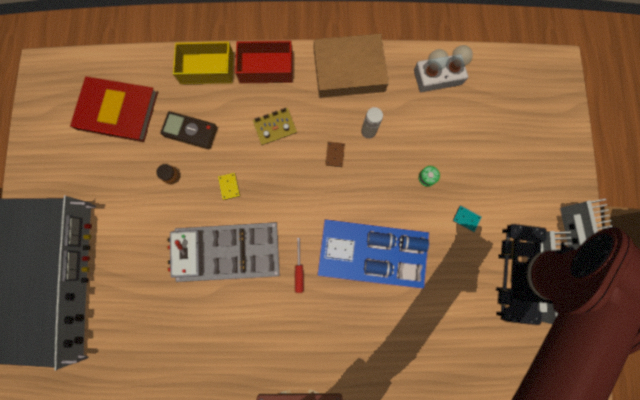

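View pics/s42l.png

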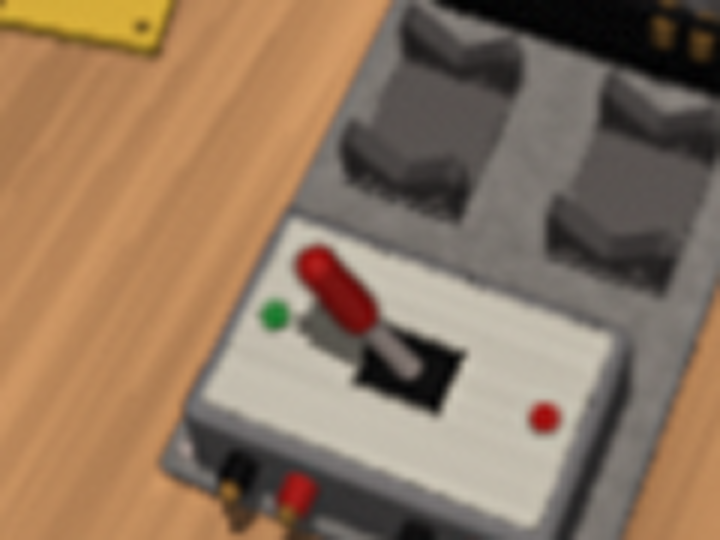

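```bash
python3 -c "
from rig import bot
print(bot.get_obs()['contact_force']); print(bot.job_done())"
```

```text
[-0.26234538  0.21807876  0.52229383]
the job is handed in; nothing more can be done
None
```

The job is handed in, at about 64 s on the robot's clock. No verdict came back.

- **Lever:** I pushed it over to discharge before touching any capacitor. It hit its stop at about 24 N, and the last side view shows it still leaning at the green mark.
- **Capacitors:** Three were on the rig; cradle0 was empty. cap2 is in groove2, cap3 in groove3 and cap1 in groove1. Each was lowered until it touched and then released. The wrist camera puts their middles within about 1 mm of the groove points.
- **Plates:** The three aluminium plates are stacked in the outline. As measured when each was placed, their centres agree to about 0.5 mm. The top one sits at (0.505, -0.114) m, within 1 mm of the outline's middle. The lower two were not re-measured afterwards, but the last side view shows a flush stack.
- **Left alone:** The yellow, brown and turquoise plates, the screwdriver, the reel and the jar look unmoved in the top view.

**What disagreed or failed:**
- **Fingertip position:** The interface says the fingertips sit 8 mm ahead of the TCP. The wrist and side cameras put them about 25 mm behind it. My first lever push went over the top of the lever because of this, and moved nothing. I used the measured offset from then on.
- **Bench contact:** The fingertips touched the bench once, at about 8 N, while reaching for the second plate.

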